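# Change over the dies in the light-curing unit

## Robot

A 6-joint arm with a two-finger parallel gripper is mounted at the origin on a cart in front of the work surface, level with it; the furniture and walls round the work are solid. World frame = base frame: x ahead of the robot, y to its left, z up, the work surface at z = 0. Lengths are in m, angles in rad, forces in N, time in s.
With the tool pointing down it reaches from about 0.375 to 0.975 m from the base axis. Payload 3.8 kg.
Tool frame: the origin (TCP) lies between the finger pads; the fingertips stand 17 mm ahead of it and the grasp point (between the pads) lies 2 mm behind it; y points along the fingers, z is the direction in which the jaws open and shut, and the axes are right-handed (so a half turn about y gives the same grasp; the last joint's range is limited). The gripper opens to 85 mm and grips with 20 to 120 N. Pads are 22 mm wide; open, the fingers measure 114 mm over their backs; the gripper's body (76 mm by 85 mm) begins 54 mm behind the grasp point. The pads swing forward as they close: fully open they stand 13 mm farther back than shut.
Start: joints at [-1.15, 0.264, 1.604, -0, 1.274, -0.037], TCP at [0.298, -0.605, 0.248] pointing down, gripper open.
Joint ranges: [-2.63, 2.63], [-0.94, 2.18], [0.31, 2.57], [-1.31, 4.45], [0, 2.66], [-2.55, 2.55]. Speed limits (rad/s): [2.57, 2.57, 3.14, 3.14, 3.14, 3.14].

## Interface

Orientations are given as a rotation vector (axis times angle).
In Python, from workcell import bot, eyes, nets gives the robot as it stands. The module is installed in compiled form; this text tells all that it offers.
- The arm moves only by the tool jog_arm, never from a script. Its arguments are lists of equal length, an entry for each row: "turn": the turn, a rotation vector about the tool's x, y, z in rad, a list of three; "slide": the shift along the tool's x, y, z in mm, a list of three; "grip": the opening in per cent of the stroke, from 0 (shut) to 100 (fully open). A call has 1 to 5 rows; each row shifts and turns the commanded pose from where the row before left it, along the tool's axes as they then stand; what a row does not reach is not made up. A row lasts 1/10 s, in which the tool goes at most 50 mm and 8.59 degrees, less where a joint would pass 70% of its speed; a pose out of reach is approached as far as the arm can. A call with a gripper value outside its range is refused whole. The fingers move at their own pace and stop on an object; "newtons" is the grip in N (left out, the last holds). Time passes only in rows, so rows that do not move let the fingers close. It gives the time, the measured TCP pose, the force and the opening at its end, in the units of the state.
- bot.read_state(): the state, without advancing time (a new reading comes with each control period).
- eyes.read_camera(name): name is "side" or "top"; returns a dict with "img" (400x640x3 uint8, red, green, blue), "depth" (400x640 float32, m along the optical axis (not along the pixel's ray), 0 where there is no reading), "intrinsics" (3x3 intrinsics, pixels), "position" and "rotation" of the camera in the world. Camera axes: x right, y down, z forward; pixel columns grow to the right and rows downward; lengths in m; the calibration is good to about 2 mm. A picture is of the moment at which its call begins.
- bot.finish_job(): hands the job in, once; it reports no verdict.
Trained networks look in a picture, given as the dict that the camera call returned (one of the last four; its "shot" number tells which), for a name from the list of things; names that differ only in an ending like _2 or _b are one class to them, and where a whole thing is asked for, a point or a joint stands for the part that bears it (a point fixed in the world has none). Each returns a list of dicts, best first, with "conf" (0 to 1); they miss things now and then, are a little off and sometimes report something else, mostly with a low value. They report only what shows in the picture. A call takes as long as a camera call.
- nets.search_frame(thing, picture): "xyz" ([x, y, z] in m, in the coordinates of the camera as it stood for that picture, good to about 4 mm: the middle of the surface that is visible of it).
The state is a dict: "time": time; "q": joint angles; "joint_vel": joint speeds; "joint_torque": joint torques, N m; "tool_pos": TCP position; "tcp_rot": TCP orientation; "wrist_force": force on the tool from outside, world axes, zero at the start; "torque": the same for the moment, N m; "width": opening from 0.0 (shut) to 1.0 (fully open).
Only numpy, scipy, OpenCV 4.12 (cv2) and the standard library are available. Lean on these libraries where they do the work, as an engineer would, in place of code of your own. Each camera call takes 0.05 s, during which the arm holds its last target.

## Task

Change over the light-curing unit: tip its spring-hinged hood back until it snaps open, take out every cured die holder and stand it upright in any bore of the wooden die block, then stand every uncured die holder from the bench upright and fully home in any bore of the unit. When all are in place, tip the hood forward again so that it snaps fully shut and then press the start button fully; leave the two stone models and the plaster spatula that lie loose on the bench where they are.

Things in the scene. Friction and masses are not known exactly. Their poses are not given: they have to be found in the camera images.
- curing_unit: white light-curing unit, fixed. Origin on the bench under the deck's centre; x to its back, y to its left, z up. Deck: z = 56 mm, x -63 to 63, y -111 to 111 mm, covered by the hood; three bores at x = -16, y = -72, 0, 72 mm. Control pod at its right end: y -173 to -111 mm, 76 mm high.
- hood (a joint): hood angle: 0 = shut, 1.55 rad = tipped fully back, open. A snap spring drives it from mid-swing to a stop: let go below 0.6 it falls shut, above 1.0 it springs open; 3 to 4 N at the lip start it. Shut it is a cover 112 deep, 218 wide, 78 mm high with an amber front window; holders not fully home keep it from shutting.
- hood_lip (a point): middle of the free edge of the hood's grey finger lip (90 mm wide, 6 mm thick, stands out 29 mm from the hood's front top edge, away from the hinge). Push it from the front to open, from behind to shut. In the unit's frame: hood shut x = -75, z = 154 mm, pointing up and forward; open x = 149, z = 190 mm, pointing up and back, free space behind it.
- hood_hinge (a point): middle of the hood's hinge axis, which runs along the unit's y at the back of the deck: x = 56, z = 58 mm in the unit's frame. The lip's edge is 162 mm from it.
- start_button (a joint): travel of the start button: 0 = up, 0.006 m = fully down; it springs back. Counts as pressed past 0.004 m; fully down takes about 4 N.
- die_block: light wooden die block fixed to the bench, 62 mm (x) by 150 mm (y) by 30 mm high, with two bores at y = -36 and 36 mm. Origin under its centre on the bench, z up.
- start_button_top (a point): centre of the top of the round black start button, 24 mm across, on top of the control pod near its front, 98 mm above the bench; 33 mm to the right of the hood's side wall (hood top at 136 mm, lip at 156 mm)
- unit_bore0 (a point): centre of the floor of the unit's bore 0 (41 mm diameter, 16 mm deep, mouth at the deck, z = 56 mm, 2 mm chamfer). A holder is home when its foot stands on this point
- unit_bore1 (a point): centre of the floor of the unit's bore 1 (41 mm diameter, 16 mm deep, mouth at the deck, z = 56 mm, 2 mm chamfer). A holder is home when its foot stands on this point
- unit_bore2 (a point): centre of the floor of the unit's bore 2 (41 mm diameter, 16 mm deep, mouth at the deck, z = 56 mm, 2 mm chamfer). A holder is home when its foot stands on this point
- block_bore0 (a point): centre of the floor of the die block's bore 0 (41 mm diameter, 16 mm deep, mouth 30 mm above the bench, 2 mm chamfer), free at the start
- block_bore1 (a point): centre of the floor of the die block's bore 1 (41 mm diameter, 16 mm deep, mouth 30 mm above the bench, 2 mm chamfer), free at the start
- fresh_a: uncured die holder, 82 mm tall, upright; origin under its foot's centre, z up. Weighted foot 38 mm across, 20 mm high, chamfered; ribbed waist 16 mm across from z = 23 to 56 mm (grip at about 44); disc 28 mm across from 56 to 62; white tooth die on top, 20 mm across. 0.12 kg. Stands free on the bench at the start; may be absent.
- fresh_b: uncured die holder, 82 mm tall, upright; origin under its foot's centre, z up. Weighted foot 38 mm across, 20 mm high, chamfered; ribbed waist 16 mm across from z = 23 to 56 mm (grip at about 44); disc 28 mm across from 56 to 62; white tooth die on top, 20 mm across. 0.12 kg. Stands free on the bench at the start; may be absent.
- fresh_c: uncured die holder, 82 mm tall, upright; origin under its foot's centre, z up. Weighted foot 38 mm across, 20 mm high, chamfered; ribbed waist 16 mm across from z = 23 to 56 mm (grip at about 44); disc 28 mm across from 56 to 62; white tooth die on top, 20 mm across. 0.12 kg. Stands free on the bench at the start; may be absent.
- cured_a: cured die holder, 82 mm tall, upright; origin under its foot's centre, z up. Weighted foot 38 mm across, 20 mm high, chamfered; ribbed waist 16 mm across from z = 23 to 56 mm (grip at about 44); disc 28 mm across from 56 to 62; white tooth die on top, 20 mm across. 0.12 kg. Stands in one of the unit's bores under the hood at the start; may be absent.
- cured_b: cured die holder, 82 mm tall, upright; origin under its foot's centre, z up. Weighted foot 38 mm across, 20 mm high, chamfered; ribbed waist 16 mm across from z = 23 to 56 mm (grip at about 44); disc 28 mm across from 56 to 62; white tooth die on top, 20 mm across. 0.12 kg. Stands in one of the unit's bores under the hood at the start; may be absent.
- stone_model: yellowish stone dental model, 54x60x28 mm, loose on the bench, to be left alone; origin under its centre
- pink_model: pink stone dental model, 54x60x28 mm, loose on the bench, to be left alone; origin under its centre
- plaster_spatula: plaster spatula, 164x15x15 mm, loose on the bench, to be left alone; origin under its centre

How it is judged:
By the outcome, as a careful person would: the job done as asked, in the order asked, and still so for the second after the job is handed in, with the robot touching nothing.
Of fresh_a, fresh_b, fresh_c only 2 to 3 are there at a start; the rules pass over those that are not, and their reading is None.
Of cured_a, cured_b only 1 to 2 are there at a start; the rules pass over those that are not, and their reading is None.
At some moment in a run one of fresh_a, fresh_b, fresh_c may be knocked a few centimetres aside while the robot is not near it.
Once in a run the grip may slacken for a moment while it holds something.
It also fails if it takes over 210 s, if anything falls off the work surface, if the arm or the gripper's body presses on something with over 40 N, if the wrist force passes 120 N, or if a joint passes its speed limit or range.

## Working session

There is one attempt and no reset: what is moved stays moved. The work goes in short steps, Python scripts to look and compute and a tool call to move; the robot and the scene stay as the last step left them, time stands still between calls to the robot, and variables do not carry over. Pictures are saved under pics/ and viewed, and the job is handed in when it is done.

Besides the shell and the picture viewer there is one more tool, called after "Call:" by a JSON object that holds its "op" and its "data". jog_arm: Moves the arm, as the interface text tells. Its arguments: {"type":"object","properties":{"turn":{"type":"array"},"slide":{"type":"array"},"grip":{"type":"array"},"newtons":{"type":"number"}},"required":["turn","slide","grip"]}

```bash
mkdir -p pics; cat > h.py <<'E'
from workcell import bot, eyes, nets
import numpy as np, cv2
from scipy.spatial.transform import Rotation as R
def shot(name,fn=None):
    p=eyes.read_camera(name)
    if fn: cv2.imwrite('pics/'+fn,p['img'][:,:,::-1])
    return p
def w(p,xyz):
    r=np.array(p['rotation']); 
    if r.shape!=(3,3): r=R.from_rotvec(r).as_matrix()
    return r@np.array(xyz)+np.array(p['position'])
def cloud(p):
    d=p['depth'];K=p['intrinsics'];v,u=np.mgrid[:d.shape[0],:d.shape[1]]
    c=np.stack([(u-K[0][2])/K[0][0]*d,(v-K[1][2])/K[1][1]*d,d],-1)
    r=np.array(p['rotation']); 
    if r.shape!=(3,3): r=R.from_rotvec(r).as_matrix()
    return c@r.T+np.array(p['position'])
E
python3 - <<'E'
from h import *
s=bot.read_state()
for k in s: print(k,np.round(s[k],3))
print(R.from_rotvec(s['tcp_rot']).as_matrix().round(3))
for n in('top','side'):
    p=shot(n,n+'0.png'); print(n,p['position'],p['rotation'],p['intrinsics'])
    for t in['curing_unit','hood','hood_lip','start_button_top','die_block','block_bore0','fresh_a','cured_a','stone_model','pink_model','plaster_spatula']:
        print(t,[(np.round(w(p,o['xyz']),3).tolist(),round(o['conf'],2)) for o in nets.search_frame(t,p)])
E
```

```text
time 0.0
q [-1.15   0.265  1.605 -0.     1.274 -0.037]
joint_vel [ 0.     0.001 -0.002 -0.001  0.     0.001]
joint_torque [ 0.0000e+00 -5.1511e+01 -3.6731e+01  0.0000e+00  1.3000e-02  0.0000e+00]
tool_pos [ 0.298 -0.605  0.247]
tcp_rot [-0.459  1.969 -1.965]
wrist_force [0.068 0.096 0.485]
torque [ 0.033 -0.034 -0.039]
width 0.997
[[-0.897 -0.001  0.442]
 [-0.442  0.002 -0.897]
 [-0.    -1.    -0.002]]
top [0.04660259 0.24696433 1.64738371] [-1.69691194  2.39110187 -0.40476389] [[517.35470897   0.         315.50470029]
 [  0.         517.35470897 205.05049086]
 [  0.           0.           1.        ]]
curing_unit [([0.449, -0.234, 0.132], 0.88)]
hood [([0.454, -0.226, 0.136], 0.65), ([0.472, 0.349, 0.027], 0.52)]
hood_lip [([0.451, -0.23, 0.136], 0.56)]
start_button_top [([0.419, -0.369, 0.093], 0.59)]
die_block []
block_bore0 [([0.47, 0.348, 0.027], 0.71)]
fresh_a [([0.46, 0.096, 0.02], 0.67), ([0.532, 0.17, 0.023], 0.66), ([0.433, 0.201, 0.024], 0.6)]
cured_a [([0.432, 0.203, 0.025], 0.73)]
stone_model [([0.591, -0.01, 0.012], 0.52)]
pink_model [([0.63, 0.13, 0.011], 0.82), ([0.46
[... 305 characters left out ...]
96.12279424 199.95981391]
 [  0.           0.           1.        ]]
curing_unit [([0.433, -0.193, 0.101], 0.93), ([0.444, -0.191, 0.132], 0.24)]
hood [([0.446, -0.188, 0.128], 0.55)]
hood_lip [([0.447, -0.192, 0.127], 0.77), ([0.467, 0.094, 0.025], 0.16)]
start_button_top [([0.637, 0.136, 0.012], 0.34)]
die_block [([0.467, 0.36, 0.033], 0.77)]
block_bore0 [([0.466, 0.362, 0.028], 0.75)]
fresh_a [([0.439, 0.211, 0.028], 0.77), ([0.464, 0.094, 0.027], 0.66), ([0.536, 0.168, 0.025], 0.46), ([0.435, -0.193, 0.099], 0.21)]
cured_a []
stone_model [([0.595, -0.009, 0.017], 0.77)]
pink_model [([0.636, 0.139, 0.016], 0.5)]
plaster_spatula [([0.439, 0.21, 0.028], 0.54), ([0.425, 0.517, 0.006], 0.49)]
```

View pics/top0.png

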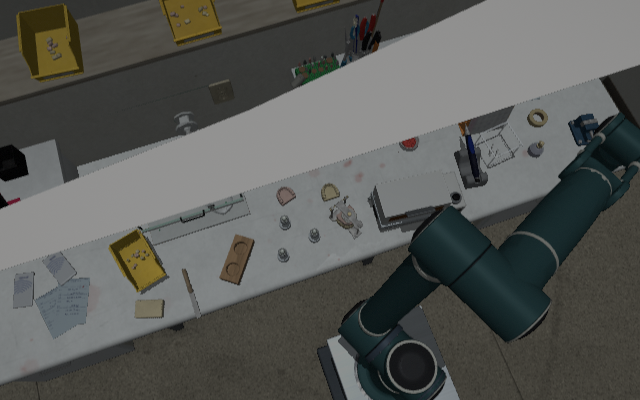

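View pics/side0.png

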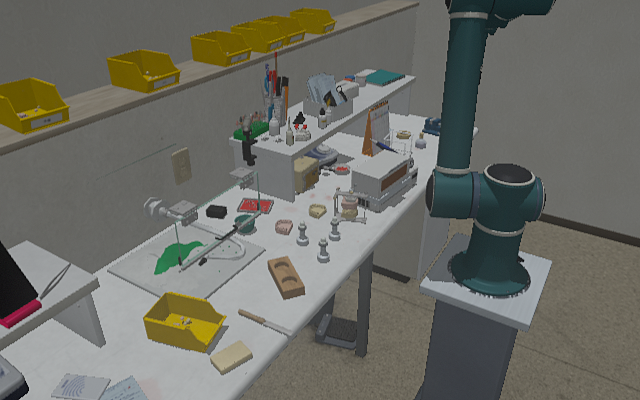

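```bash
python3 - <<'E'
from h import *
for n in('top','side'):
    p=shot(n); c=cloud(p); im=p['img'][:,:,::-1]
    ok=(p['depth']>0)
    S=800
    X=((0.78-c[...,0])*S*1.0).astype(int); Y=((0.45-c[...,1])*S).astype(int)
    H=440;W=750
    m=ok&(X>=0)&(X<H)&(Y>=0)&(Y<W)&(c[...,2]<0.5)
    o=np.zeros((H,W,3),np.uint8); 
    idx=np.argsort(c[...,2][m]);
    xx=X[m][idx];yy=Y[m][idx];col=im[m][idx]
    for dx in range(2):
        for dy in range(2):
            o[np.clip(xx+dx,0,H-1),np.clip(yy+dy,0,W-1)]=col
    cv2.imwrite(f'pics/ortho_{n}.png',o)
    # points in unit region by height band
    for lo,hi,nm in((.128,.142,'hoodtop'),(.145,.16,'lip'),(.07,.08,'pod'),(.09,.102,'button'),(.026,.034,'blk')):
        q=c[ok&(c[...,2]>lo)&(c[...,2]<hi)&(c[...,0]>.3)&(c[...,0]<.65)&(c[...,1]>-.45)&(c[...,1]<-.05 if nm!='blk' else (c[...,1]>.25)&(c[...,1]<.43))]
        if len(q)>5: print(n,nm,len(q),q.mean(0).round(4),cv2.minAreaRect((q[:,:2]*1000).astype(np.float32)))
    big=np.where(ok&(c[...,2]>0.5)); print('high z pts',c[big][:,2].min(), np.percentile(c[big],[1,50,99],axis=0).round(2))
E
```

```text
top hoodtop 2290 [ 0.4631 -0.236   0.1349] ((461.29547119140625, -236.76199340820312), (221.09800720214844, 121.32102966308594), 84.37565612792969)
top lip 100 [ 0.397  -0.2306  0.1508] ((438.7348937988281, -225.13134765625), (113.95311737060547, 86.98291015625), 6.524045944213867)
top pod 345 [ 0.4503 -0.3487  0.0748] ((464.3887023925781, -229.09420776367188), (361.9247131347656, 125.8599624633789), 83.96549224853516)
top button 116 [ 0.4347 -0.2468  0.0959] ((459.4482421875, -223.0284423828125), (345.6854248046875, 106.85819244384766), 81.77192687988281)
top blk 484 [0.4844 0.3478 0.0296] ((523.7957763671875, 336.25250244140625), (114.22840118408203, 256.9767150878906), 78.07740783691406)
high z pts 0.5000154324141741 [[ 0.01 -0.6   0.5 ]
 [ 0.16 -0.11  0.74]
 [ 1.16  0.68  0.8 ]]
side hoodtop 906 [ 0.4661 -0.2258  0.1369] ((465.00531005859375, -238.25009155273438), (227.1453094482422, 119.48168182373047), 84.52457427978516)
side lip 34 [ 0.3964 -0.226   0.1537] ((399.6271667480469, -228.39456176757812), (91.85472869873047, 15.678682327270508), 84.65544891357422)
side pod 185 [ 0.4324 -0.2275  0.075 ] ((463.9192810058594, -235.32827758789062), (356.99267578125, 114.88465881347656), 81.8648452758789)
side button 182 [ 0.4445 -0.1848  0.0961] ((425.5524597167969, -236.56036376953125), (277.8562927246094, 103.42679595947266), 63.74800491333008)
side blk 614 [0.4856 0.3495 0.0304] ((523.1110229492188, 334.3252868652344), (116.70803833007812, 253.66249084472656), 76.4677734375)
high z pts 0.5000085719520573 [[-0.03 -1.76  0.5 ]
 [ 1.16  0.11  0.58]
 [ 1.17  0.61  0.73]]
```

View pics/ortho_top.png

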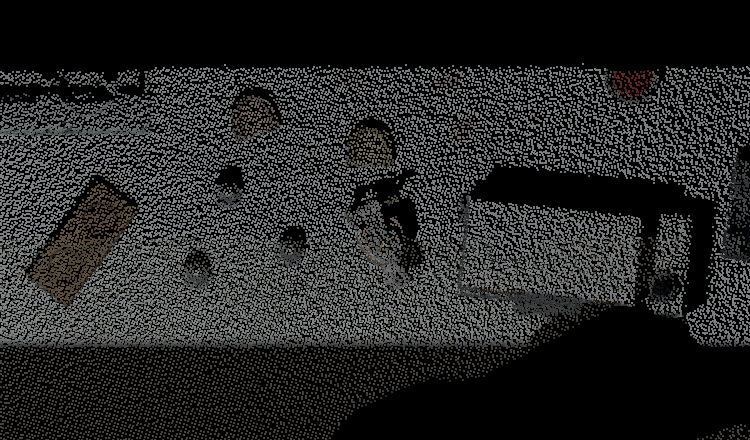

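View pics/ortho_side.png

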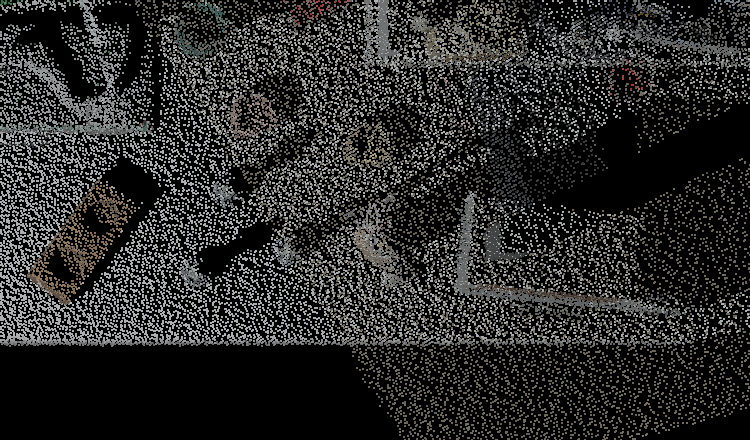

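```bash
python3 - <<'E'
from h import *
from scipy.optimize import minimize
P=[]
for n in('top','side'):
    p=shot(n); c=cloud(p); ok=p['depth']>0
    q=c[ok&(c[...,0]>.33)&(c[...,0]<.6)&(c[...,1]>-.45)&(c[...,1]<-.08)&(c[...,2]>.02)&(c[...,2]<.17)]
    th=np.radians(-5.6); ex=np.array([np.cos(th),np.sin(th)]);ey=np.array([-ex[1],ex[0]])
    u=q[:,:2]@ex; v=q[:,:2]@ey; z=q[:,2]
    np.savez('u_'+n,u=u,v=v,z=z)
    for lo,hi in((.025,.05),(.05,.06),(.07,.08),(.09,.1),(.1,.125),(.133,.139),(.143,.148),(.148,.153),(.153,.158)):
        m=(z>lo)&(z<hi)
        if m.sum()<5: continue
        print(n,lo,hi,m.sum(),'u',np.percentile(u[m],[0,2,10,50,90,98,100]).round(4),'v',np.percentile(v[m],[0,2,10,50,90,98,100]).round(4))
    # front edge vs v, yaw check via top-plane edges
    m=(z>.133)&(z<.139)
    for a in np.arange(v[m].min(),v[m].max(),.03):
        k=m&(v>=a)&(v<a+.03); 
        if k.sum()>10: print('  v',round(a,3),np.percentile(u[k],[1,99]).round(4))
    for a in np.arange(u[m].min(),u[m].max(),.03):
        k=m&(u>=a)&(u<a+.03); 
        if k.sum()>10: print('  u',round(a,3),np.percentile(v[k],[1,99]).round(4))
im=cv2.imread('pics/top0.png'); im2=cv2.imread('pics/side0.png')
a=cv2.resize(im[150:250,360:480],None,fx=5,fy=5,interpolation=cv2.INTER_CUBIC); cv2.imwrite('pics/z1.png',a)
a=cv2.resize(im2[140:220,320:440],None,fx=6,fy=6,interpolation=cv2.INTER_CUBIC); cv2.imwrite('pics/z2.png',a)
E
```

```text
top 0.025 0.05 158 u [0.4202 0.4216 0.4222 0.4242 0.5073 0.5328 0.5412] v [-0.3632 -0.3533 -0.2213 -0.1181 -0.0802 -0.0791 -0.0715]
top 0.05 0.06 183 u [0.4191 0.4216 0.4229 0.428  0.4971 0.5419 0.5478] v [-0.3536 -0.3424 -0.231  -0.1442 -0.081  -0.0791 -0.0717]
top 0.07 0.08 350 u [0.422  0.4245 0.4296 0.4902 0.5347 0.5434 0.5465] v [-0.3641 -0.3617 -0.3581 -0.3382 -0.1195 -0.0824 -0.0812]
top 0.09 0.1 97 u [0.4291 0.4293 0.4303 0.4503 0.4825 0.5242 0.537 ] v [-0.3475 -0.344  -0.3383 -0.2844 -0.0826 -0.0814 -0.0804]
top 0.1 0.125 140 u [0.4275 0.4287 0.4298 0.4325 0.5122 0.5336 0.5403] v [-0.34   -0.3268 -0.2883 -0.1017 -0.0822 -0.0817 -0.0808]
top 0.133 0.139 1421 u [0.4269 0.4309 0.4394 0.4829 0.5298 0.5388 0.5414] v [-0.3004 -0.2959 -0.276  -0.192  -0.1035 -0.0862 -0.0814]
top 0.143 0.148 62 u [0.4114 0.4126 0.4173 0.4236 0.4893 0.5159 0.5326] v [-0.2918 -0.2864 -0.2349 -0.1913 -0.1273 -0.0936 -0.0838]
top 0.148 0.153 44 u [0.4105 0.411  0.4114 0.4158 0.4197 0.4224 0.4229] v [-0.2354 -0.2325 -0.2281 -0.1969 -0.1567 -0.1498 -0.1455]
top 0.153 0.158 29 u [0.41   0.4103 0.4107 0.412
[... 1221 characters left out ...]
4241 0.4241 0.4242 0.4678 0.5229 0.5275 0.5287] v [-0.2787 -0.2778 -0.2739 -0.1647 -0.1389 -0.1312 -0.1293]
side 0.148 0.153 7 u [0.4138 0.4138 0.4141 0.4166 0.422  0.4233 0.4236] v [-0.2203 -0.2192 -0.2147 -0.181  -0.1484 -0.1472 -0.147 ]
side 0.153 0.158 25 u [0.4113 0.4116 0.4123 0.4157 0.4187 0.4195 0.4199] v [-0.2383 -0.2379 -0.2264 -0.1901 -0.1525 -0.1465 -0.1452]
  v -0.306 [0.4313 0.5457]
  v -0.276 [0.4382 0.5432]
  v -0.246 [0.4391 0.5438]
  v -0.216 [0.4359 0.5429]
  v -0.186 [0.436  0.5416]
  v -0.156 [0.4317 0.5426]
  v -0.126 [0.4328 0.5463]
  v -0.096 [0.4326 0.5435]
  u 0.429 [-0.3006 -0.0813]
  u 0.459 [-0.3003 -0.082 ]
  u 0.489 [-0.2981 -0.0822]
  u 0.519 [-0.3016 -0.0855]
```

View pics/z1.png

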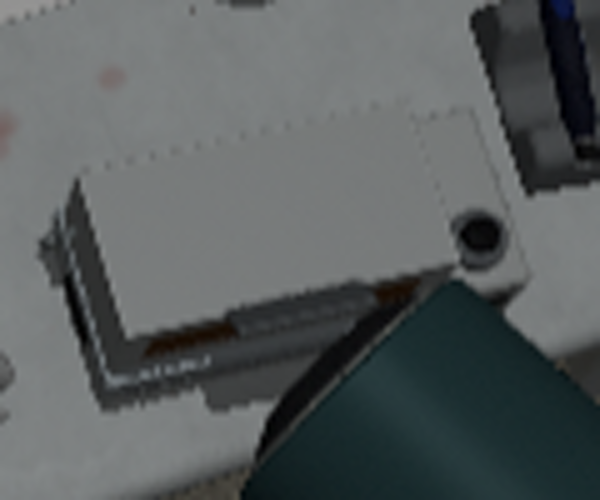

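View pics/z2.png

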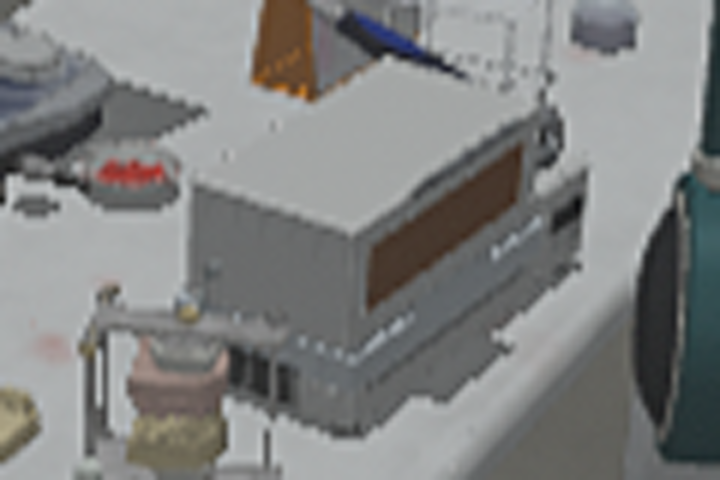

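```bash
python3 - <<'E'
from h import *
for n in('top','side'):
    p=shot(n); c=cloud(p); ok=p['depth']>0
    hsv=cv2.cvtColor(p['img'],cv2.COLOR_RGB2HSV)
    m=ok&(c[...,2]>.02)&(c[...,2]<.04)&(c[...,0]>.38)&(c[...,0]<.58)&(c[...,1]>.25)&(c[...,1]<.45)&(hsv[...,1]>60)
    q=c[m]; print(n,len(q),q.mean(0).round(4),cv2.minAreaRect((q[:,:2]*1000).astype(np.float32)))
    for f in((.46,.095),(.535,.168),(.436,.207)):
        d=np.hypot(c[...,0]-f[0],c[...,1]-f[1])
        for lo,hi in((.002,.025),(.025,.055),(.055,.07),(.07,.09)):
            k=ok&(d<.035)&(c[...,2]>lo)&(c[...,2]<hi)
            if k.sum()>2: q=c[k]; print('  ',f,lo,k.sum(),q.mean(0).round(4),'mid',((q.max(0)+q.min(0))/2).round(4),np.ptp(q,axis=0).round(3))
    if n=='top':
        m=ok&(c[...,2]>.09)&(c[...,2]<.104)&(c[...,1]<-.33)&(c[...,1]>-.42)&(c[...,0]>.38)&(c[...,0]<.47)&(hsv[...,2]<60)
        q=c[m];print('button',len(q),q.mean(0).round(4),((q.max(0)+q.min(0))/2).round(4),np.ptp(q,axis=0).round(3))
    # articulator
    m=ok&(c[...,2]>.02)&(c[...,2]<.2)&(c[...,0]>.38)&(c[...,0]<.58)&(c[...,1]>-.12)&(c[...,1]<.06)
    q=c[m];print('artic',np.percentile(q,[1,99],axis=0).round(3))
    m=ok&(c[...,2]>.1)&(c[...,2]<.5)&(c[...,0]>.5)&(c[...,0]<.9)&(c[...,1]>-.45)&(c[...,1]<.4)
    q=c[m];print('behind',len(q),np.percentile(q,[1,10,99],axis=0).round(3))
E
```

```text
top 681 [0.4746 0.3481 0.0287] ((475.7967529296875, 347.6078796386719), (63.67404556274414, 150.74484252929688), 53.26877212524414)
   (0.46, 0.095) 0.002 112 [0.4571 0.0947 0.0112] mid [0.4625 0.0953 0.013 ] [0.063 0.061 0.022]
   (0.46, 0.095) 0.025 9 [0.4607 0.0891 0.0305] mid [0.4591 0.0852 0.0387] [0.013 0.028 0.027]
   (0.46, 0.095) 0.055 38 [0.465  0.0892 0.0619] mid [0.4663 0.0888 0.0621] [0.025 0.026 0.013]
   (0.46, 0.095) 0.07 19 [0.4656 0.0891 0.0767] mid [0.4656 0.0899 0.0776] [0.013 0.015 0.014]
   (0.535, 0.168) 0.002 104 [0.5296 0.1676 0.0121] mid [0.5359 0.1691 0.0134] [0.067 0.065 0.023]
   (0.535, 0.168) 0.025 12 [0.5325 0.1689 0.0317] mid [0.5366 0.1691 0.0395] [0.018 0.025 0.028]
   (0.535, 0.168) 0.055 41 [0.5373 0.1654 0.0622] mid [0.5395 0.1648 0.0629] [0.025 0.027 0.013]
   (0.535, 0.168) 0.07 17 [0.5383 0.1658 0.0776] mid [0.5388 0.1657 0.0772] [0.015 0.013 0.012]
   (0.436, 0.207) 0.002 112 [0.4313 0.2071 0.0113] mid [0.4361 0.2069 0.0135] [0.069 0.067 0.023]
   (0.436, 0.207) 0.025 11 [0.4322 0.2051 0.0319] mid [0.437  0.2074 0.0395] [0.023 0.024 0.028]
  
[... 1144 characters left out ...]
055 38 [0.5394 0.1693 0.064 ] mid [0.5422 0.1666 0.0631] [0.026 0.024 0.012]
   (0.535, 0.168) 0.07 22 [0.5407 0.1666 0.0773] mid [0.5412 0.1646 0.0774] [0.013 0.017 0.014]
   (0.436, 0.207) 0.002 156 [0.4346 0.2133 0.0116] mid [0.4333 0.2069 0.0135] [0.064 0.067 0.023]
   (0.436, 0.207) 0.025 49 [0.4377 0.2087 0.0375] mid [0.4363 0.2103 0.0388] [0.026 0.027 0.027]
   (0.436, 0.207) 0.055 44 [0.4387 0.2086 0.0632] mid [0.4412 0.2079 0.0623] [0.027 0.022 0.015]
   (0.436, 0.207) 0.07 22 [0.4392 0.2062 0.078 ] mid [0.4399 0.2059 0.0782] [0.014 0.017 0.015]
artic [[ 0.425 -0.117  0.022]
 [ 0.535  0.019  0.118]]
behind 7215 [[ 0.506 -0.443  0.102]
 [ 0.623 -0.379  0.129]
 [ 0.898  0.374  0.357]]
```

```bash
cat >> h.py <<'E'
U0=np.array([.465,-.2375,0]); UY=np.radians(-5.6)
B0=np.array([.477,.348,0]); BY=np.radians(53.1)
def fr(o,yaw,p): return o+R.from_euler('z',yaw).apply(p)
def U(x,y,z): return fr(U0,UY,np.array([x,y,z])/1000)
def B(x,y,z): return fr(B0,BY,np.array([x,y,z])/1000)
def psi(Rm): return np.degrees(np.arctan2(Rm[1,0],Rm[0,0]))
def plan(tgts,psit=None):
    """tgts world tcp points. prints rotation needed and slides (mm, tool axes) in sequence"""
    s=bot.read_state(); Rm=R.from_rotvec(s['tcp_rot']).as_matrix(); p=np.array(s['tool_pos'])
    print('t',round(s['time'],2),'tcp',p.round(4),'psi',psi(Rm).round(2),'F',np.round(s['wrist_force'],1),'w',round(s['width'],3),'q',np.round(s['q'],2))
    if psit is None: D=Rm
    else:
        c,sn=np.cos(np.radians(psit)),np.sin(np.radians(psit))
        D=np.array([[c,0,-sn],[sn,0,c],[0,-1,0]])
        print('turn rotvec in tool',R.from_matrix(Rm.T@D).as_rotvec().round(4))
    for t in tgts:
        d=np.array(t)-p; print('slide',(D.T@d*1000).round(1),'n',np.ceil(np.linalg.norm(d)/.05)); p=np.array(t)
E
echo
```

Call:
{"op": "jog_arm", "data": {"turn": [[0,-0.145,0],[0,-0.145,0],[0,-0.145,0],[0,-0.145,0],[0,-0.145,0]], "slide": [[0,0,0],[0,0,0],[0,0,0],[0,0,0],[0,0,0]], "grip": [0,0,0,0,0], "newtons": 40}}

```text
time: 2.0
tool_pos: [0.2983, -0.6055, 0.2483]
tcp_rot: [-1.004, 1.485, -1.485]
wrist_force: [-0.0, -0.6, 0.6]
width: 0.141
```

Call:
{"op": "jog_arm", "data": {"turn": [[0,-0.145,0],[0,-0.145,0]], "slide": [[0,0,0],[0,0,0]], "grip": [0,0]}}

```text
time: 2.2
tool_pos: [0.2983, -0.6055, 0.2483]
tcp_rot: [-1.164, 1.277, -1.277]
wrist_force: [0.0, -0.3, 0.1]
width: 0.001
```

```bash
python3 - <<'E'
from h import *
plan([U(-115,0,247),U(-115,0,160)]+[U(x,0,z+17) for x,z in((-92,143),(-62,172),(-26,195),(15,207),(60,207),(85,205))],-95.6)
E
```

```text
t 2.2 tcp [ 0.2983 -0.6055  0.2483] psi -95.27 F [ 0.  -0.3  0.1] w 0.001 q [-1.15  0.26  1.6  -0.    1.27 -1.06]
turn rotvec in tool [0.     0.0057 0.    ]
slide [-382.5    1.3   15. ] n 8.0
slide [ 0. 87.  0.] n 2.0
slide [ 0.  0. 23.] n 1.0
slide [  0. -29.  30.] n 1.0
slide [  0. -23.  36.] n 1.0
slide [  0. -12.  41.] n 1.0
slide [-0.  0. 45.] n 1.0
slide [ 0.  2. 25.] n 1.0
```

Call:
{"op": "jog_arm", "data": {"turn": [[0,0.006,0],[0,0,0],[0,0,0],[0,0,0],[0,0,0]], "slide": [[-48,0,2],[-48,0,2],[-48,0,2],[-48,0,2],[-48,0,2]], "grip": [0,0,0,0,0]}}

```text
time: 2.7
tool_pos: [0.3329, -0.366, 0.2483]
tcp_rot: [-1.158, 1.285, -1.286]
wrist_force: [0.7, 1.5, 0.2]
width: -0.002
```

Call:
{"op": "jog_arm", "data": {"turn": [[0,0,0],[0,0,0],[0,0,0],[0,0,0],[0,0,0]], "slide": [[-48,0,2],[-48,0,2],[-47,0,1],[0,44,0],[0,43,0]], "grip": [0,0,0,0,0]}}

```text
time: 3.2
tool_pos: [0.3547, -0.2256, 0.1626]
tcp_rot: [-1.158, 1.277, -1.288]
wrist_force: [0.6, -0.2, 0.1]
width: -0.001
```

```bash
python3 - <<'E'
from h import *
plan([U(-115,0,160)]+[U(x,0,z+17) for x,z in((-92,143),(-62,172),(-26,195),(15,207),(60,207),(85,205))],-95.6)
p=shot('top','t1.png');p=shot('side','s1.png')
E
```

```text
t 3.2 tcp [ 0.3547 -0.2256  0.1626] psi -95.76 F [ 0.6 -0.2  0.1] w -0.001 q [-0.63 -0.16  2.22  0.    1.08 -0.53]
turn rotvec in tool [-0.0061 -0.0028  0.0035]
slide [ 1.   2.6 -4. ] n 1.0
slide [ 0.  0. 23.] n 1.0
slide [  0. -29.  30.] n 1.0
slide [  0. -23.  36.] n 1.0
slide [  0. -12.  41.] n 1.0
slide [-0.  0. 45.] n 1.0
slide [ 0.  2. 25.] n 1.0
```

View pics/s1.png

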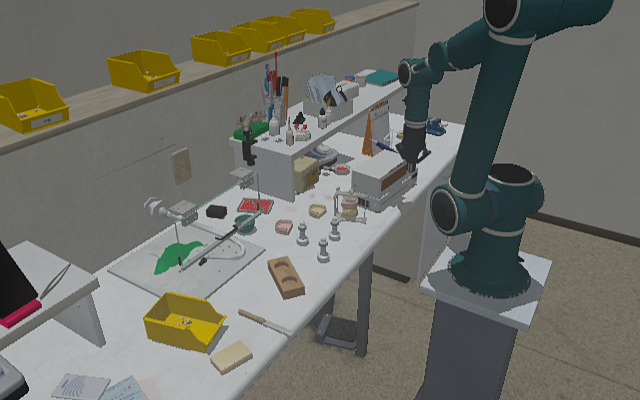

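The gripper (px 412,150) stands in front of the closed hood (px 385,175). I'll push it along the arc now.

Call:
{"op": "jog_arm", "data": {"turn": [[0,0,0],[0,0,0],[0,0,0],[0,0,0],[0,0,0]], "slide": [[0,2,10],[0,0,10],[0,-15,15],[0,-14,15],[0,-12,18]], "grip": [0,0,0,0,0]}}

```text
time: 3.8
tool_pos: [0.4233, -0.2348, 0.2039]
tcp_rot: [-1.156, 1.281, -1.29]
wrist_force: [-0.4, 0.3, 0.4]
width: 0.004
```

Call:
{"op": "jog_arm", "data": {"turn": [[0,0,0],[0,0,0],[0,0,0],[0,0,0],[0,0,0]], "slide": [[0,-11,18],[0,-6,20],[0,-6,21],[0,0,22],[0,0,23]], "grip": [0,0,0,0,0]}}

```text
time: 4.3
tool_pos: [0.5273, -0.2454, 0.2267]
tcp_rot: [-1.156, 1.281, -1.29]
wrist_force: [-0.3, 0.6, -0.2]
width: 0.001
```

Call:
{"op": "jog_arm", "data": {"turn": [[0,0,0],[0,0,0],[0,0,0],[0,0,0]], "slide": [[0,0,12],[0,0,12],[0,0,0],[0,0,0]], "grip": [0,0,0,0]}}

```text
time: 4.7
tool_pos: [0.5475, -0.2465, 0.2234]
tcp_rot: [-1.159, 1.286, -1.285]
wrist_force: [-1.0, -0.0, -1.1]
width: 0.001
```

```bash
python3 - <<'E'
from h import *
plan([])
p=shot('top','t2.png');p=shot('side','s2.png')
E
```

```text
t 4.7 tcp [ 0.5475 -0.2465  0.2234] psi -95.96 F [-1.  -0.  -1.1] w 0.001 q [-0.46  0.14  1.8  -0.    1.2  -0.36]
```

View pics/s2.png

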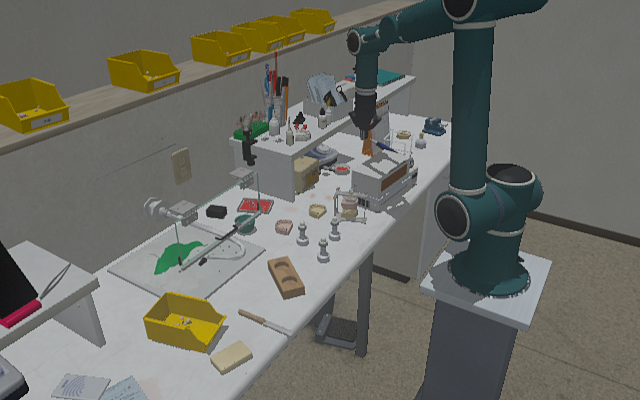

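```bash
python3 - <<'E'
import cv2
a=cv2.imread('pics/s2.png')[100:220,320:440]; cv2.imwrite('pics/z3.png',cv2.resize(a,None,fx=5,fy=5,interpolation=cv2.INTER_CUBIC))
a=cv2.imread('pics/t2.png')[150:250,360:480]; cv2.imwrite('pics/z4.png',cv2.resize(a,None,fx=5,fy=5,interpolation=cv2.INTER_CUBIC))
E
```

```text
(no output)
```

View pics/z3.png

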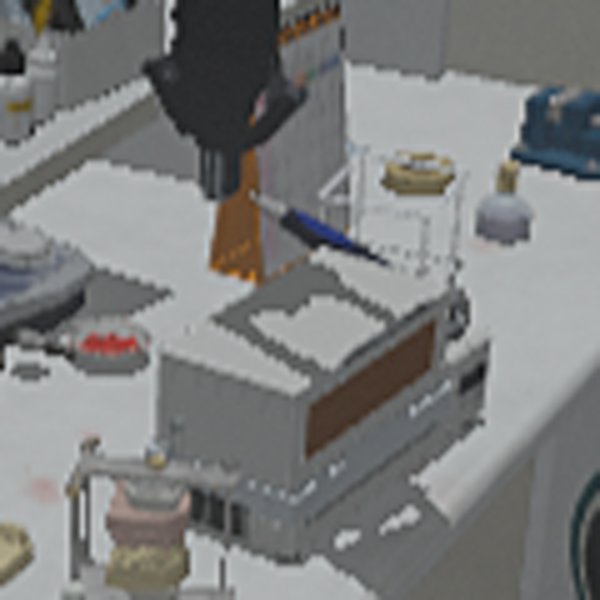

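View pics/z4.png

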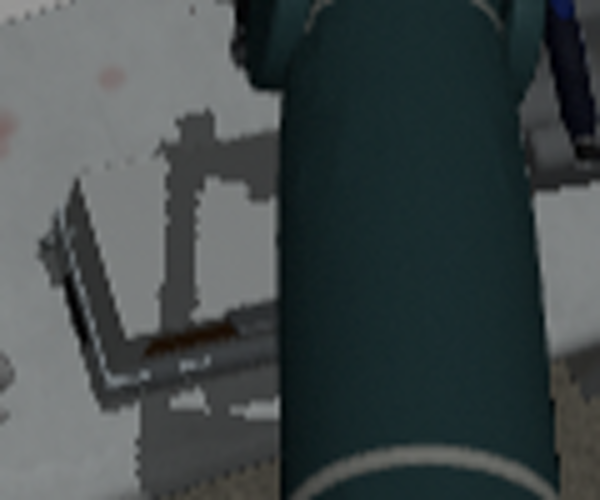

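```bash
python3 - <<'E'
from h import *
plan([U(-112,0,223),U(-112,0,147)]+[U(x,0,z+17) for x,z in((-88,130),)],-95.6)
E
```

```text
t 4.8 tcp [ 0.5469 -0.2464  0.2232] psi -95.98 F [-0.3 -1.   0.2] w -0.0 q [-0.46  0.14  1.8  -0.    1.2  -0.36]
turn rotvec in tool [ 0.0007 -0.0066 -0.0001]
slide [  -0.8    0.2 -194.4] n 4.0
slide [ 0. 76.  0.] n 2.0
slide [-0.  0. 24.] n 1.0
```

Call:
{"op": "jog_arm", "data": {"turn": [[0,-0.007,0],[0,0,0],[0,0,0],[0,0,0],[0,0,0]], "slide": [[-1,0,-40],[0,0,-40],[0,0,-40],[0,0,-40],[0,0,-34]], "grip": [0,0,0,0,0]}}

```text
time: 5.3
tool_pos: [0.352, -0.2256, 0.2229]
tcp_rot: [-1.162, 1.281, -1.28]
wrist_force: [-0.4, -0.2, 0.7]
width: 0.003
```

Call:
{"op": "jog_arm", "data": {"turn": [[0,0,0],[0,0,0],[0,0,0],[0,0,0],[0,0,0]], "slide": [[0,38,0],[0,38,0],[0,0,10],[0,0,8],[0,0,6]], "grip": [0,0,0,0,0]}}

```text
time: 5.8
tool_pos: [0.3794, -0.2294, 0.1493]
tcp_rot: [-1.164, 1.28, -1.28]
wrist_force: [-18.8, 1.2, 10.9]
width: 0.001
```

```bash
python3 - <<'E'
from h import *
plan([U(x,0,z+17) for x,z in((-83,130),(-53,160),(-17,182),(21,195),(60,198),(85,200))],-95.6)
E
```

```text
t 5.8 tcp [ 0.3794 -0.2294  0.1493] psi -95.51 F [-18.8   1.2  10.9] w 0.001 q [-0.6  -0.09  2.18 -0.    1.05 -0.5 ]
turn rotvec in tool [0.0008 0.0016 0.001 ]
slide [-0.3  2.3  2.9] n 1.0
slide [  0. -30.  30.] n 1.0
slide [  0. -22.  36.] n 1.0
slide [ -0. -13.  38.] n 1.0
slide [ 0. -3. 39.] n 1.0
slide [ 0. -2. 25.] n 1.0
```

Call:
{"op": "jog_arm", "data": {"turn": [[0,0,0],[0,0,0],[0,0,0]], "slide": [[0,-8,8],[0,-10,10],[0,-10,10]], "grip": [0,0,0]}}

```text
time: 6.1
tool_pos: [0.4051, -0.232, 0.1781]
tcp_rot: [-1.167, 1.283, -1.278]
wrist_force: [-10.9, 0.7, 9.4]
width: 0.003
```

```bash
python3 - <<'E'
from h import *
plan([])
p=shot('side','s3.png');a=p['img'][80:220,310:450,::-1]; cv2.imwrite('pics/z5.png',cv2.resize(a,None,fx=4,fy=4,interpolation=cv2.INTER_CUBIC))
E
```

```text
t 6.1 tcp [ 0.4051 -0.232   0.1781] psi -95.49 F [-10.9   0.7   9.4] w 0.003 q [-0.57 -0.08  2.11 -0.    1.11 -0.47]
```

View pics/z5.png

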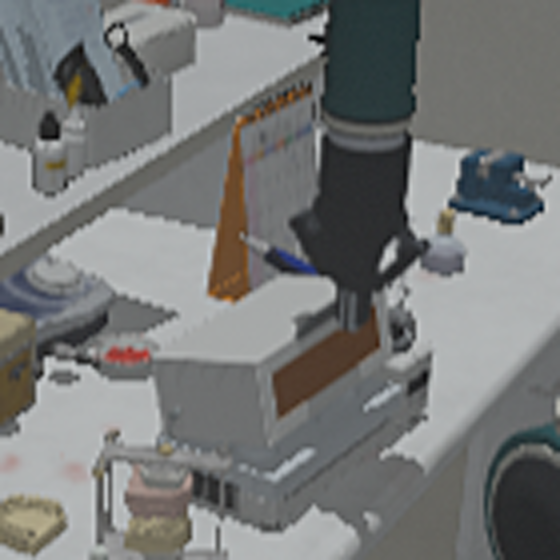

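The hood is tilting open with the fingers behind the lip (z5 px 350,310). I'll keep going.

Call:
{"op": "jog_arm", "data": {"turn": [[0,0,0],[0,0,0],[0,0,0],[0,0,0],[0,0,0]], "slide": [[0,-8,13],[0,-8,14],[0,-6,14],[0,-4,14],[0,-3,14]], "grip": [0,0,0,0,0]}}

```text
time: 6.65
tool_pos: [0.4775, -0.2386, 0.2063]
tcp_rot: [-1.161, 1.277, -1.282]
wrist_force: [-0.0, 0.4, -0.7]
width: 0.002
```

Call:
{"op": "jog_arm", "data": {"turn": [[0,0,0],[0,0,0],[0,0,0],[0,0,0],[0,0,0]], "slide": [[0,-2,15],[0,0,15],[0,0,15],[0,0,12],[0,0,10]], "grip": [0,0,0,0,0]}}

```text
time: 7.15
tool_pos: [0.5429, -0.2446, 0.2059]
tcp_rot: [-1.162, 1.281, -1.28]
wrist_force: [0.3, -0.4, -0.8]
width: -0.001
```

```bash
python3 - <<'E'
from h import *
plan([U(-60,0,240)])
p=shot('side','s4.png');a=p['img'][80:220,310:450,::-1]; cv2.imwrite('pics/z6.png',cv2.resize(a,None,fx=4,fy=4,interpolation=cv2.INTER_CUBIC))
E
```

```text
t 7.15 tcp [ 0.5429 -0.2446  0.2059] psi -95.55 F [ 0.3 -0.4 -0.8] w -0.001 q [-0.47  0.15  1.83  0.    1.17 -0.37]
slide [   0.4  -34.  -138.2] n 3.0
```

View pics/z6.png

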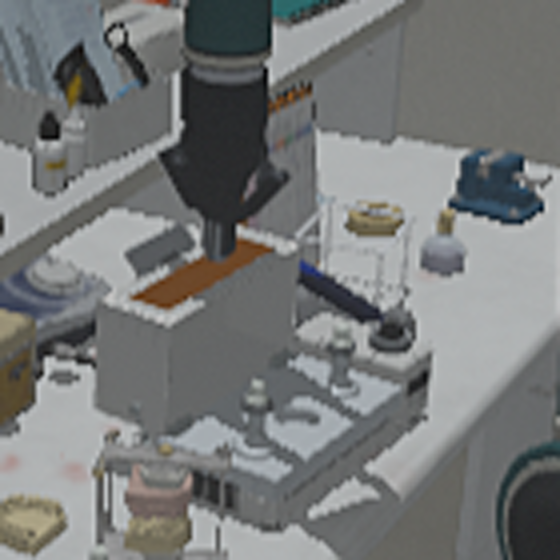

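```bash
python3 - <<'E'
from h import *
plan([U(-16,72,240)],-95.6)
p=shot('side');c=cloud(p);ok=p['depth']>0
for y in(-72,72):
    e=U(-16,y,0); d=np.hypot(c[...,0]-e[0],c[...,1]-e[1]); print(y,e)
    for lo,hi in((.096,.104),(.11,.125)):
        k=ok&(d<.03)&(c[...,2]>lo)&(c[...,2]<hi); q=c[k]
        if k.sum()>2: print(lo,k.sum(),q.mean(0).round(4),((q.max(0)+q.min(0))/2).round(4),np.ptp(q,axis=0).round(3))
for t in('cured_a','fresh_a'): print(t,[(np.round(w(p,o['xyz']),3).tolist(),round(o['conf'],2)) for o in nets.search_frame(t,p)])
E
```

```text
t 7.2 tcp [ 0.5441 -0.2448  0.2061] psi -95.54 F [ 0.9 -0.7 -0.6] w 0.002 q [-0.46  0.15  1.82  0.    1.17 -0.37]
turn rotvec in tool [-0.0011  0.001   0.    ]
slide [-71.5 -33.9 -95.4] n 3.0
-72 [ 0.44205039 -0.30759505  0.        ]
0.096 16 [ 0.4435 -0.3018  0.101 ] [ 0.4449 -0.3034  0.1004] [0.027 0.021 0.007]
0.11 18 [ 0.4435 -0.3068  0.1166] [ 0.4444 -0.3069  0.1168] [0.015 0.016 0.013]
72 [ 0.45610233 -0.1642823   0.        ]
0.096 14 [ 0.4579 -0.1596  0.101 ] [ 0.46   -0.1598  0.1011] [0.026 0.015 0.006]
0.11 19 [ 0.4575 -0.1625  0.117 ] [ 0.4594 -0.1637  0.1175] [0.016 0.015 0.014]
cured_a [([0.459, -0.158, 0.08], 0.42)]
fresh_a [([0.439, 0.21, 0.026], 0.79), ([0.538, 0.167, 0.026], 0.65), ([0.467, 0.093, 0.024], 0.56), ([0.464, 0.358, 0.03], 0.29)]
```

Call:
{"op": "jog_arm", "data": {"turn": [[0,0,0],[0,0,0],[0,0,0],[0,0,0]], "slide": [[0,-34,-20],[-24,0,-30],[-24,0,-30],[-23,0,-15]], "grip": [60,60,60,60]}}

```text
time: 7.75
tool_pos: [0.4514, -0.1638, 0.2402]
tcp_rot: [-1.162, 1.282, -1.281]
wrist_force: [1.8, -0.1, 0.0]
width: 0.602
```

```bash
python3 - <<'E'
from h import *
plan([U(-16,72,200),U(-16,72,82)],-95.6)
shot('top','t5.png')
E
```

```text
t 7.75 tcp [ 0.4514 -0.1638  0.2402] psi -95.64 F [ 1.8 -0.1  0. ] w 0.602 q [-0.4  -0.1   2.02 -0.    1.23 -0.3 ]
turn rotvec in tool [ 0.0011 -0.0007 -0.0001]
slide [-0.  40.2  4.7] n 1.0
slide [  0. 118.   0.] n 3.0
```

View pics/t5.png

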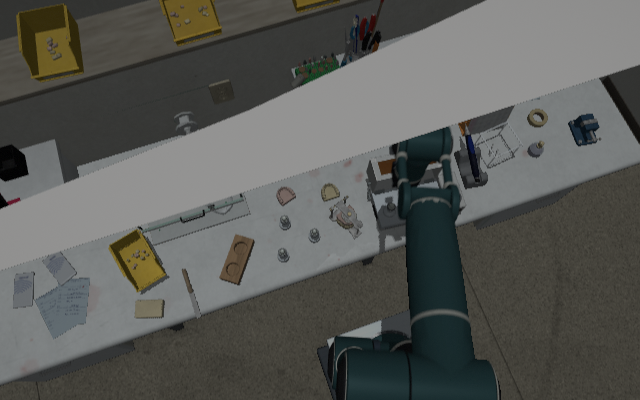

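Call:
{"op": "jog_arm", "data": {"turn": [[0,0,0],[0,0,0],[0,0,0],[0,0,0],[0,0,0]], "slide": [[0,40,5],[0,40,0],[0,40,0],[0,25,0],[0,12,0]], "grip": [60,60,60,60,60]}}

```text
time: 8.3
tool_pos: [0.4565, -0.1644, 0.0805]
tcp_rot: [-1.164, 1.285, -1.277]
wrist_force: [-0.3, -0.5, 0.3]
width: 0.603
```

Call:
{"op": "jog_arm", "data": {"turn": [[0,0,0],[0,0,0],[0,0,0],[0,0,0],[0,0,0]], "slide": [[0,0,0],[0,0,0],[0,0,0],[0,0,0],[0,0,0]], "grip": [10,10,10,10,10], "newtons": 50}}

```text
time: 8.8
tool_pos: [0.4599, -0.1655, 0.0844]
tcp_rot: [-1.161, 1.279, -1.282]
wrist_force: [-0.6, 0.6, -0.6]
width: 0.3
```

```bash
python3 - <<'E'
from h import *
plan([U(-16,72,82)],-95.6)
p=shot('side','s5.png');a=p['img'][80:220,310:450,::-1]; cv2.imwrite('pics/z7.png',cv2.resize(a,None,fx=4,fy=4,interpolation=cv2.INTER_CUBIC))
E
```

```text
t 8.8 tcp [ 0.4599 -0.1655  0.0844] psi -95.56 F [-0.6  0.6 -0.6] w 0.3 q [-0.4   0.08  2.15  0.    0.91 -0.3 ]
turn rotvec in tool [-0.002   0.0007  0.0006]
slide [-0.9  2.4 -3.9] n 1.0
```

View pics/z7.png

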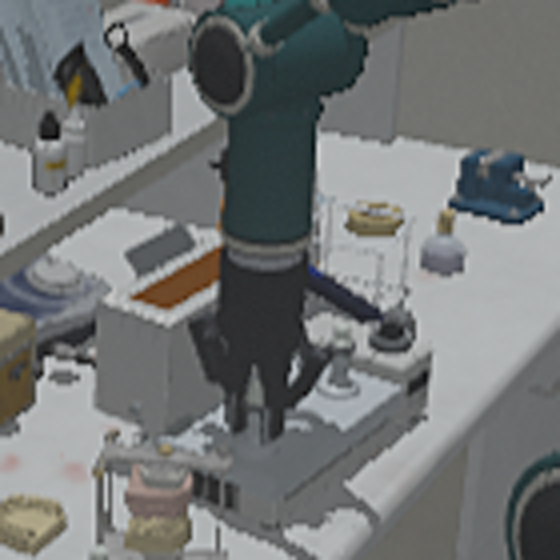

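Call:
{"op": "jog_arm", "data": {"turn": [[0,0,0],[0,0,0],[0,0,0],[0,0,0],[0,0,0]], "slide": [[0,0,0],[0,0,0],[0,0,0],[0,0,0],[0,0,0]], "grip": [10,10,10,10,10]}}

```text
time: 9.35
tool_pos: [0.4596, -0.1654, 0.0839]
tcp_rot: [-1.161, 1.279, -1.281]
wrist_force: [-0.3, 0.1, 5.3]
width: 0.297
```

Call:
{"op": "jog_arm", "data": {"turn": [[0,0,0],[0,0,0],[0,0,0]], "slide": [[0,0,0],[0,0,0],[0,0,0]], "grip": [10,10,10]}}

```text
time: 9.65
tool_pos: [0.4595, -0.1654, 0.0839]
tcp_rot: [-1.161, 1.28, -1.281]
wrist_force: [-0.5, 0.3, 6.8]
width: 0.297
```

Call:
{"op": "jog_arm", "data": {"turn": [[0,0,0],[0,0,0],[0,0,0],[0,0,0]], "slide": [[0,-4,0],[0,-8,0],[0,-10,0],[0,0,0]], "grip": [10,10,10,10]}}

```text
time: 10.05
tool_pos: [0.4604, -0.1657, 0.1071]
tcp_rot: [-1.16, 1.278, -1.282]
wrist_force: [0.1, -0.7, -0.4]
width: 0.301
```

```bash
python3 - <<'E'
from h import *
plan([])
p=shot('side');a=p['img'][130:215,330:415,::-1]; cv2.imwrite('pics/z8.png',cv2.resize(a,None,fx=7,fy=7,interpolation=cv2.INTER_CUBIC))
E
```

```text
t 10.05 tcp [ 0.4604 -0.1657  0.1071] psi -95.56 F [ 0.1 -0.7 -0.4] w 0.301 q [-0.4   0.05  2.13  0.    0.96 -0.3 ]
```

View pics/z8.png

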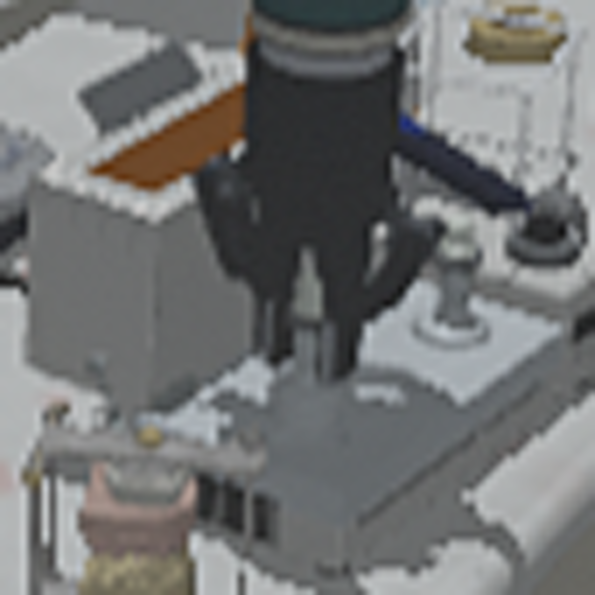

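Call:
{"op": "jog_arm", "data": {"turn": [[0,0,0],[0,0,0],[0,0,0],[0,0,0]], "slide": [[0,-20,0],[0,-25,0],[0,-20,0],[0,0,0]], "grip": [10,10,10,10]}}

```text
time: 10.5
tool_pos: [0.4613, -0.1661, 0.1733]
tcp_rot: [-1.159, 1.275, -1.285]
wrist_force: [-0.4, -0.4, -0.8]
width: 0.304
```

```bash
python3 - <<'E'
from h import *
plan([])
p=shot('side');a=p['img'][110:210,320:420,::-1]; cv2.imwrite('pics/z9.png',cv2.resize(a,None,fx=6,fy=6,interpolation=cv2.INTER_CUBIC))
E
```

```text
t 10.5 tcp [ 0.4613 -0.1661  0.1733] psi -95.56 F [-0.4 -0.4 -0.8] w 0.304 q [-0.4  -0.03  2.08 -0.    1.09 -0.3 ]
```

View pics/z9.png

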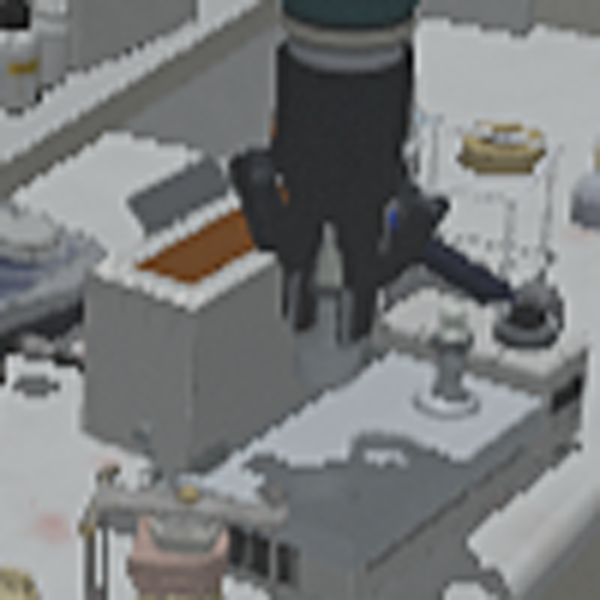

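```bash
python3 - <<'E'
from h import *
s=bot.read_state();Rm=R.from_rotvec(s['tcp_rot']).as_matrix();print(Rm[:,1].round(4));p0=np.array(s['tool_pos'])
p=shot('side');c=cloud(p);ok=p['depth']>0
d=np.hypot(c[...,0]-p0[0],c[...,1]-p0[1])
im=p['img'].astype(int)
for zl in np.arange(.1,.24,.006):
    k=ok&(d<.03)&(c[...,2]>zl)&(c[...,2]<=zl+.006); q=c[k]
    if len(q)>1: print(round(zl,3),len(q),q.mean(0).round(4),np.ptp(q,axis=0)[:2].round(3), im[k].mean(0).round())
E
```

```text
[ 0.0031 -0.0014 -1.    ]
0.13 11 [ 0.4516 -0.1542  0.1335] [0.022 0.021] [102. 107. 110.]
0.136 18 [ 0.4555 -0.1536  0.1388] [0.033 0.025] [101. 105. 109.]
0.142 27 [ 0.4575 -0.1564  0.1457] [0.036 0.03 ] [103. 108. 111.]
0.148 16 [ 0.4563 -0.1573  0.1506] [0.035 0.019] [101. 105. 108.]
0.154 15 [ 0.4607 -0.1604  0.1567] [0.039 0.024] [87. 90. 93.]
0.16 15 [ 0.4611 -0.1594  0.1626] [0.037 0.03 ] [67. 69. 72.]
0.166 30 [ 0.4608 -0.1599  0.1689] [0.055 0.028] [67. 70. 72.]
0.172 25 [ 0.4539 -0.158   0.1755] [0.057 0.024] [70. 73. 75.]
0.178 22 [ 0.4588 -0.1598  0.1811] [0.049 0.025] [62. 64. 66.]
0.184 20 [ 0.4626 -0.159   0.1867] [0.053 0.015] [64. 66. 68.]
0.19 31 [ 0.4568 -0.1586  0.1926] [0.048 0.031] [65. 68. 68.]
0.196 20 [ 0.461  -0.1598  0.1995] [0.047 0.024] [73. 76. 75.]
0.202 29 [ 0.4629 -0.1597  0.2054] [0.055 0.032] [60. 62. 63.]
0.208 25 [ 0.4559 -0.1626  0.2104] [0.054 0.029] [56. 58. 59.]
0.214 17 [ 0.4547 -0.1582  0.2173] [0.045 0.025] [45. 47. 48.]
0.22 24 [ 0.4565 -0.1584  0.2232] [0.05  0.032] [45. 46. 48.]
0.226 19 [ 0.453  -0.1542  0.2285] [0.043 0.033] [46. 47. 48.]
0.232 23 [ 0.4597 -0.1511  0.235 ] [0.048 0.029] [45. 46. 47.]
0.238 23 [ 0.4551 -0.1518  0.241 ] [0.05  0.023] [45. 46. 47.]
```

Call:
{"op": "jog_arm", "data": {"turn": [[0,-0.1,0],[0,-0.14,0],[0,-0.14,0],[0,-0.14,0],[0,-0.14,0]], "slide": [[0,-25,0],[0,-30,0],[0,-22,0],[0,0,0],[0,0,0]], "grip": [10,10,10,10,10], "newtons": 60}}

```text
time: 11.1
tool_pos: [0.4588, -0.1651, 0.2463]
tcp_rot: [-1.426, 0.782, -0.78]
wrist_force: [0.8, -0.4, -1.1]
width: 0.302
```

Call:
{"op": "jog_arm", "data": {"turn": [[0,-0.14,0],[0,-0.14,0],[0,-0.08,0],[0,0,0]], "slide": [[0,0,0],[0,0,0],[0,0,0],[0,0,0]], "grip": [10,10,10,10]}}

```text
time: 11.5
tool_pos: [0.4581, -0.1648, 0.2451]
tcp_rot: [-1.51, 0.51, -0.504]
wrist_force: [-0.1, -0.7, -0.5]
width: 0.295
```

```bash
python3 - <<'E'
from h import *
plan([B(0,-36,250)],-36.9)
E
```

```text
t 11.5 tcp [ 0.4581 -0.1648  0.2451] psi -37.11 F [-0.1 -0.7 -0.5] w 0.295 q [-0.4  -0.09  2.   -0.    1.24 -1.32]
turn rotvec in tool [ 0.0009 -0.0037 -0.0035]
slide [-256.8   -4.9  421.4] n 10.0
```

Call:
{"op": "jog_arm", "data": {"turn": [[0,-0.004,0],[0,0,0],[0,0,0],[0,0,0],[0,0,0]], "slide": [[-15,-5,25],[-24,0,39],[-24,0,39],[-24,0,39],[-24,0,39]], "grip": [10,10,10,10,10]}}

```text
time: 12.0
tool_pos: [0.4784, 0.0478, 0.251]
tcp_rot: [-1.511, 0.507, -0.505]
wrist_force: [0.7, 0.2, -0.5]
width: 0.296
```

Call:
{"op": "jog_arm", "data": {"turn": [[0,0,0],[0,0,0],[0,0,0],[0,0,0],[0,0,0]], "slide": [[-24,0,39],[-24,0,39],[-24,0,39],[-24,0,39],[-24,0,39]], "grip": [10,10,10,10,10]}}

```text
time: 12.5
tool_pos: [0.4994, 0.2759, 0.2507]
tcp_rot: [-1.513, 0.507, -0.505]
wrist_force: [0.7, 0.0, -0.7]
width: 0.295
```

Call:
{"op": "jog_arm", "data": {"turn": [[0,0,0],[0,0,0],[0,0,0],[0,0,0],[0,0,0]], "slide": [[-20,0,30],[-6,0,15],[0,0,0],[0,0,0],[0,0,0]], "grip": [10,10,10,10,10]}}

```text
time: 13.0
tool_pos: [0.5063, 0.3242, 0.2517]
tcp_rot: [-1.512, 0.506, -0.505]
wrist_force: [0.8, 0.1, -1.1]
width: 0.295
```

```bash
python3 - <<'E'
from h import *
plan([B(0,-36,250),B(0,-36,90)],-36.9)
p=shot('side','s6.png');a=p['img'][150:310,220:380,::-1]; cv2.imwrite('pics/z10.png',cv2.resize(a,None,fx=4,fy=4,interpolation=cv2.INTER_CUBIC))
shot('top','t6.png')
E
```

```text
t 13.0 tcp [0.5063 0.3242 0.2517] psi -36.99 F [ 0.8  0.1 -1.1] w 0.295 q [ 0.53  0.12  1.76 -0.    1.26 -0.4 ]
turn rotvec in tool [ 0.0015 -0.0015 -0.    ]
slide [-1.7  1.7  1.4] n 1.0
slide [  0. 160.   0.] n 4.0
```

View pics/z10.png

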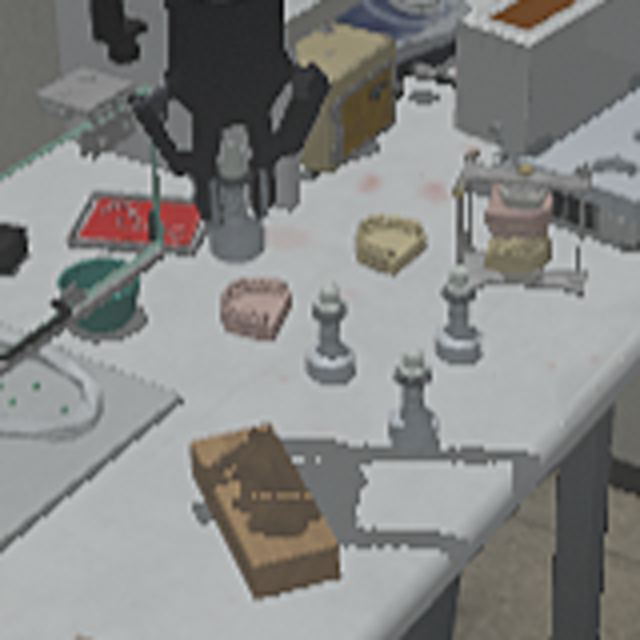

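View pics/t6.png

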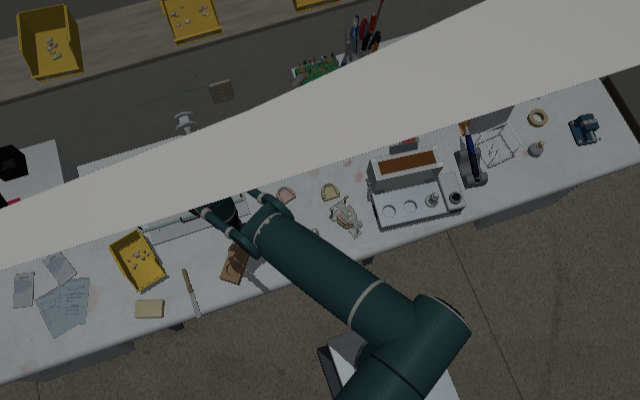

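```bash
cat >> h.py <<'E'
from scipy.optimize import least_squares
def foot(c,ok,guess,zlo,zhi,r=.019,rad=.03):
    d=np.hypot(c[...,0]-guess[0],c[...,1]-guess[1])
    q=c[ok&(d<rad)&(c[...,2]>zlo)&(c[...,2]<zhi)]
    f=lambda s:np.hypot(q[:,0]-s[0],q[:,1]-s[1])-r
    o=least_squares(f,guess[:2],loss='soft_l1',f_scale=.001)
    return o.x,len(q),np.abs(f(o.x)).mean()
E
python3 - <<'E'
from h import *
s=bot.read_state();t=np.array(s['tool_pos'])
p=shot('side');c=cloud(p);ok=p['depth']>0
print('held foot side',foot(c,ok,t[:2],t[2]-.040,t[2]-.026),t)
for g in((.4675,.0895),(.54,.166),(.4385,.206)): print(foot(c,ok,np.array(g),.003,.016))
p=shot('top');im=p['img'][:,:,::-1];a=im[150:250,360:480];cv2.imwrite('pics/z11.png',cv2.resize(a,None,fx=5,fy=5,interpolation=cv2.INTER_CUBIC))
K=np.array(p['intrinsics']);r=np.array(p['rotation']);Rm=R.from_rotvec(r).as_matrix() if r.shape!=(3,3) else r
def px(P): q=Rm.T@(P-np.array(p['position'])); q=K@q; return q[:2]/q[2]
for y in(-72,0,72):
    ps=np.array([px(U(-16+22.5*np.cos(a),y+22.5*np.sin(a),56)) for a in np.linspace(0,6.28,40)])
    a=im if y==-72 else a
    print(y,px(U(-16,y,56)))
big=cv2.resize(im[150:250,360:480],None,fx=6,fy=6,interpolation=cv2.INTER_CUBIC)
for y in(-72,0,72):
    ps=np.array([px(U(-16+22.5*np.cos(a),y+22.5*np.sin(a),56)) for a in np.linspace(0,6.28,40)])
    ps=((ps-[360,150]+.5)*6).astype(int); cv2.polylines(big,[ps.reshape(-1,1,2)],True,(0,0,255),1)
ps=np.array([px(U(x,y,56)) for x,y in((-63,-111),(63,-111),(63,111),(-63,111))]);ps=((ps-[360,150]+.5)*6).astype(int); cv2.polylines(big,[ps.reshape(-1,1,2)],True,(0,255,0),1)
cv2.imwrite('pics/z11.png',big)
E
```

```text
held foot side (array([0.50879133, 0.3231976 ]), 62, np.float64(0.0014679966880158238)) [0.50647512 0.32432623 0.25224054]
(array([0.46906564, 0.08683836]), 50, np.float64(0.00309060892131246))
(array([0.54177161, 0.16298525]), 44, np.float64(0.003997507931737318))
(array([0.44231027, 0.20244711]), 51, np.float64(0.003576691727158361))
-72 [430.9304892  201.27487284]
0 [409.86014678 206.17888127]
72 [388.63506638 211.11890413]
```

View pics/z11.png

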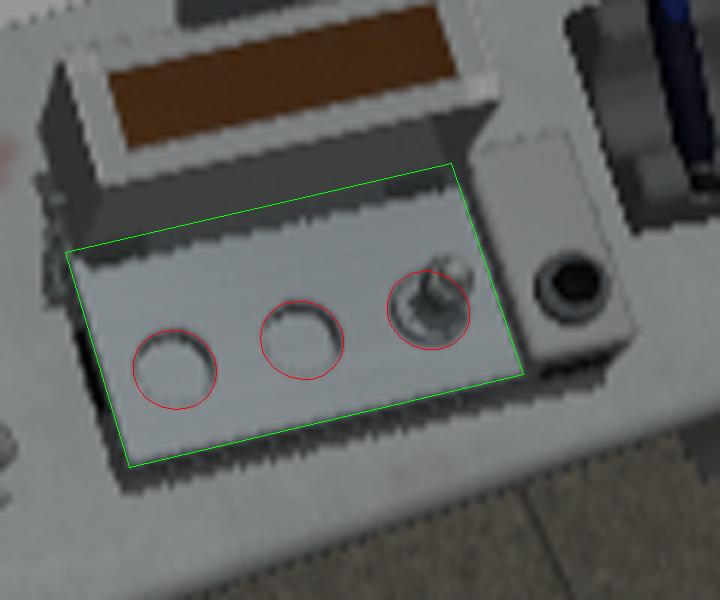

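Call:
{"op": "jog_arm", "data": {"turn": [[0,0,0],[0,0,0],[0,0,0],[0,0,0],[0,0,0]], "slide": [[-2,40,1],[0,45,0],[0,45,0],[0,32,0],[0,10,0]], "grip": [10,10,10,10,10]}}

```text
time: 13.7
tool_pos: [0.5024, 0.3254, 0.0759]
tcp_rot: [-1.517, 0.509, -0.501]
wrist_force: [-0.5, 0.0, -1.4]
width: 0.299
```

Call:
{"op": "jog_arm", "data": {"turn": [[0,0,0],[0,0,0]], "slide": [[0,0,0],[0,0,0]], "grip": [10,10]}}

```text
time: 13.9
tool_pos: [0.5069, 0.3284, 0.0823]
tcp_rot: [-1.509, 0.503, -0.506]
wrist_force: [-0.3, 0.2, -0.4]
width: 0.299
```

```bash
python3 - <<'E'
from h import *
plan([B(0,-36,56)],-36.9)
p=shot('side','s7.png');a=p['img'][220:320,240:340,::-1]; cv2.imwrite('pics/z12.png',cv2.resize(a,None,fx=6,fy=6,interpolation=cv2.INTER_CUBIC))
E
```

```text
t 13.9 tcp [0.5069 0.3284 0.0823] psi -36.91 F [-0.3  0.2 -0.4] w 0.299 q [ 0.53  0.28  1.91  0.    0.95 -0.39]
turn rotvec in tool [-0.0029 -0.0002  0.0012]
slide [ 0.3 26.3 -2.2] n 1.0
```

View pics/z12.png

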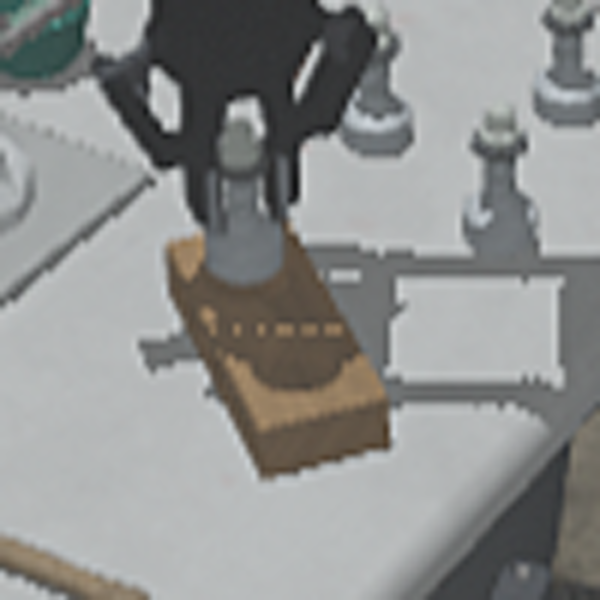

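Call:
{"op": "jog_arm", "data": {"turn": [[0,0,0],[0,0,0],[0,0,0],[0,0,0],[0,0,0]], "slide": [[0,0,-2],[0,6,0],[0,5,0],[0,5,0],[0,0,0]], "grip": [10,10,10,10,10]}}

```text
time: 14.45
tool_pos: [0.504, 0.326, 0.0634]
tcp_rot: [-1.512, 0.504, -0.504]
wrist_force: [0.8, 0.3, -1.1]
width: 0.296
```

Call:
{"op": "jog_arm", "data": {"turn": [[0,0,0],[0,0,0],[0,0,0],[0,0,0]], "slide": [[0,4,0],[0,4,0],[0,2,0],[0,0,0]], "grip": [10,10,10,10]}}

```text
time: 14.85
tool_pos: [0.5058, 0.3262, 0.0578]
tcp_rot: [-1.511, 0.502, -0.505]
wrist_force: [-3.7, -6.0, 19.0]
width: 0.298
```

```bash
python3 - <<'E'
from h import *
plan([B(0,-36,56)],-36.9)
p=shot('side','s8.png');a=p['img'][220:320,240:340,::-1]; cv2.imwrite('pics/z13.png',cv2.resize(a,None,fx=6,fy=6,interpolation=cv2.INTER_CUBIC))
E
```

```text
t 14.85 tcp [0.5058 0.3262 0.0578] psi -36.86 F [-3.7 -6.  19. ] w 0.298 q [ 0.53  0.31  1.93 -0.    0.9  -0.39]
turn rotvec in tool [-0.0012  0.0007  0.002 ]
slide [-0.1  1.8  0.2] n 1.0
```

View pics/z13.png

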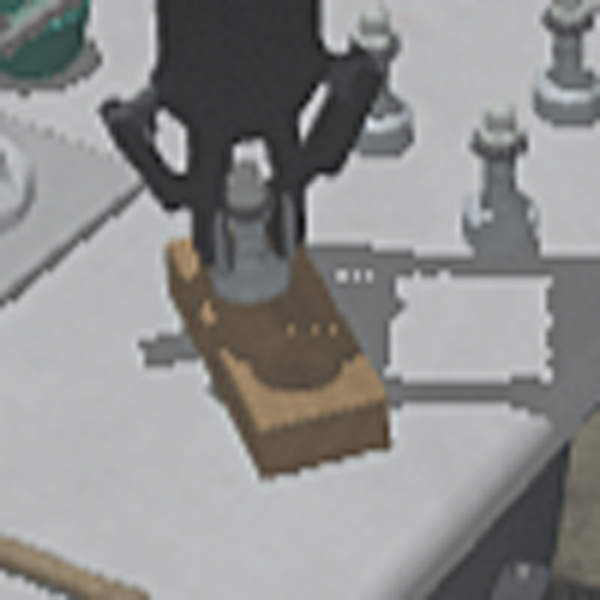

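Call:
{"op": "jog_arm", "data": {"turn": [[0,0,0],[0,0,0],[0,0,0],[0,0,0],[0,0,0]], "slide": [[0,0,0],[0,0,0],[0,0,0],[0,0,0],[0,0,0]], "grip": [60,60,60,60,60]}}

```text
time: 15.4
tool_pos: [0.5038, 0.3261, 0.0537]
tcp_rot: [-1.512, 0.505, -0.503]
wrist_force: [-0.1, -0.8, 0.1]
width: 0.601
```

Call:
{"op": "jog_arm", "data": {"turn": [[0,0,0],[0,0,0],[0,0,0],[0,0,0],[0,0,0]], "slide": [[0,-10,0],[0,-30,0],[0,-45,0],[0,-48,0],[0,-48,0]], "grip": [60,60,60,60,60]}}

```text
time: 15.9
tool_pos: [0.5038, 0.326, 0.2375]
tcp_rot: [-1.511, 0.504, -0.504]
wrist_force: [0.4, 1.6, 0.1]
width: 0.598
```

```bash
python3 - <<'E'
from h import *
plan([U(-16,-72,240)],-36.9)
p=shot('side','s9.png');a=p['img'][220:320,240:340,::-1]; cv2.imwrite('pics/z14.png',cv2.resize(a,None,fx=6,fy=6,interpolation=cv2.INTER_CUBIC))
c=cloud(p);ok=p['depth']>0
e=B(0,-36,0)
for lo,hi in((.068,.078),(.08,.11)):
    d=np.hypot(c[...,0]-e[0],c[...,1]-e[1]);q=c[ok&(d<.03)&(c[...,2]>lo)&(c[...,2]<hi)]; print(len(q),q.mean(0).round(4),q.max(0).round(4))
E
```

```text
t 15.9 tcp [0.5038 0.326  0.2375] psi -36.88 F [0.4 1.6 0.1] w 0.598 q [ 0.53  0.13  1.78  0.    1.23 -0.39]
turn rotvec in tool [ 0.0001  0.0003 -0.0001]
slide [ 331.1   -2.5 -543.8] n 13.0
28 [0.5038 0.3313 0.0748] [0.5203 0.3394 0.0779]
41 [0.5043 0.3288 0.0886] [0.5133 0.3397 0.097 ]
```

View pics/z14.png

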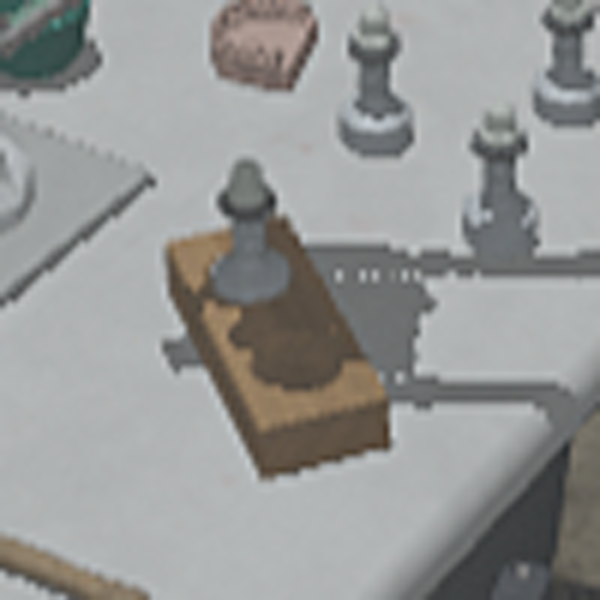

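Call:
{"op": "jog_arm", "data": {"turn": [[0,0,0],[0,0,0],[0,0,0],[0,0,0],[0,0,0]], "slide": [[15,-3,-25],[25,0,-41],[25,0,-41],[25,0,-41],[25,0,-41]], "grip": [60,60,60,60,60]}}

```text
time: 16.45
tool_pos: [0.4823, 0.1045, 0.2389]
tcp_rot: [-1.511, 0.502, -0.504]
wrist_force: [0.8, 0.8, -0.5]
width: 0.6
```

Call:
{"op": "jog_arm", "data": {"turn": [[0,0,0],[0,0,0],[0,0,0],[0,0,0],[0,0,0]], "slide": [[25,0,-41],[25,0,-41],[25,0,-41],[25,0,-41],[25,0,-41]], "grip": [60,60,60,60,60]}}

```text
time: 16.95
tool_pos: [0.4592, -0.1349, 0.2391]
tcp_rot: [-1.511, 0.503, -0.505]
wrist_force: [1.4, 0.9, -0.4]
width: 0.599
```

Call:
{"op": "jog_arm", "data": {"turn": [[0,0,0],[0,0,0],[0,0,0],[0,0.14,0],[0,0.14,0]], "slide": [[25,0,-41],[25,0,-41],[15,0,-25],[0,0,0],[0,0,0]], "grip": [60,60,60,60,60]}}

```text
time: 17.45
tool_pos: [0.4471, -0.259, 0.2387]
tcp_rot: [-1.446, 0.727, -0.727]
wrist_force: [0.2, 0.0, -0.1]
width: 0.603
```

Call:
{"op": "jog_arm", "data": {"turn": [[0,0.14,0],[0,0.14,0],[0,0.14,0],[0,0.14,0],[0,0.14,0]], "slide": [[0,0,0],[0,0,0],[0,0,0],[0,0,0],[0,0,0]], "grip": [60,60,60,60,60]}}

```text
time: 17.95
tool_pos: [0.4474, -0.2576, 0.2388]
tcp_rot: [-1.181, 1.252, -1.253]
wrist_force: [-0.2, -0.3, 0.9]
width: 0.605
```

```bash
python3 - <<'E'
from h import *
plan([U(-16,-72,240),U(-16,-72,120),U(-16,-72,82)],-95.6)
E
```

```text
t 17.95 tcp [ 0.4474 -0.2576  0.2388] psi -93.37 F [-0.2 -0.3  0.9] w 0.605 q [-0.57 -0.03  1.95  0.    1.22 -0.51]
turn rotvec in tool [-0.0005  0.0389  0.0003]
slide [50.3 -1.2 -0.5] n 2.0
slide [  0. 120.   0.] n 3.0
slide [ 0. 38.  0.] n 1.0
```

Call:
{"op": "jog_arm", "data": {"turn": [[0,0.039,0],[0,0,0],[0,0,0],[0,0,0],[0,0,0]], "slide": [[0,0,0],[25,0,0],[25,0,0],[0,30,0],[0,40,0]], "grip": [60,60,60,60,60]}}

```text
time: 18.45
tool_pos: [0.4449, -0.3098, 0.171]
tcp_rot: [-1.162, 1.271, -1.284]
wrist_force: [-0.3, -0.7, -0.0]
width: 0.599
```

Call:
{"op": "jog_arm", "data": {"turn": [[0,0,0],[0,0,0],[0,0,0],[0,0,0]], "slide": [[0,30,0],[0,8,0],[0,0,0],[0,0,0]], "grip": [60,60,60,60]}}

```text
time: 18.85
tool_pos: [0.4439, -0.3081, 0.132]
tcp_rot: [-1.164, 1.274, -1.279]
wrist_force: [-0.3, -0.6, -0.4]
width: 0.604
```

```bash
python3 - <<'E'
from h import *
plan([U(-16,-72,83)],-95.6)
p=shot('side');a=p['img'][130:215,340:425,::-1]; cv2.imwrite('pics/z15.png',cv2.resize(a,None,fx=7,fy=7,interpolation=cv2.INTER_CUBIC))
E
```

```text
t 18.85 tcp [ 0.4439 -0.3081  0.132 ] psi -95.26 F [-0.3 -0.6 -0.4] w 0.604 q [-0.65  0.11  2.01 -0.    1.02 -0.56]
turn rotvec in tool [-0.0022  0.0059  0.0014]
slide [-0.4 49.  -1.9] n 1.0
```

View pics/z15.png

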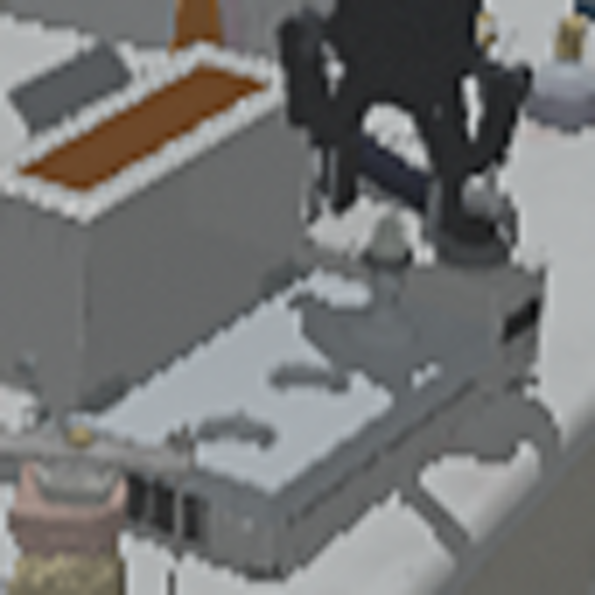

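Call:
{"op": "jog_arm", "data": {"turn": [[0,0.006,0],[0,0,0],[0,0,0],[0,0,0],[0,0,0]], "slide": [[0,10,-2],[0,20,0],[0,14,0],[0,5,0],[0,0,0]], "grip": [60,60,60,60,60]}}

```text
time: 19.4
tool_pos: [0.4402, -0.3067, 0.0803]
tcp_rot: [-1.162, 1.283, -1.279]
wrist_force: [-1.1, 0.6, -0.7]
width: 0.601
```

Call:
{"op": "jog_arm", "data": {"turn": [[0,0,0],[0,0,0],[0,0,0],[0,0,0],[0,0,0]], "slide": [[0,0,0],[0,0,0],[0,0,0],[0,0,0],[0,0,0]], "grip": [10,10,10,10,10]}}

```text
time: 19.9
tool_pos: [0.4415, -0.3077, 0.0822]
tcp_rot: [-1.161, 1.279, -1.283]
wrist_force: [0.5, 0.4, 4.5]
width: 0.296
```

Call:
{"op": "jog_arm", "data": {"turn": [[0,0,0],[0,0,0],[0,0,0],[0,0,0],[0,0,0]], "slide": [[0,0,0],[0,0,0],[0,0,0],[0,0,0],[0,0,0]], "grip": [10,10,10,10,10]}}

```text
time: 20.4
tool_pos: [0.4415, -0.3077, 0.0821]
tcp_rot: [-1.161, 1.279, -1.282]
wrist_force: [-0.1, 1.0, 6.0]
width: 0.297
```

Call:
{"op": "jog_arm", "data": {"turn": [[0,0,0],[0,0,0],[0,0,0],[0,0,0],[0,0,0]], "slide": [[0,-10,0],[0,-20,0],[0,-35,0],[0,-45,0],[0,-45,0]], "grip": [10,10,10,10,10]}}

```text
time: 20.9
tool_pos: [0.4395, -0.3063, 0.2366]
tcp_rot: [-1.162, 1.284, -1.278]
wrist_force: [0.9, -0.3, -0.2]
width: 0.298
```

Call:
{"op": "jog_arm", "data": {"turn": [[0,-0.14,0],[0,-0.14,0],[0,-0.14,0],[0,-0.14,0],[0,-0.14,0]], "slide": [[0,-12,0],[0,0,0],[0,0,0],[0,0,0],[0,0,0]], "grip": [10,10,10,10,10]}}

```text
time: 21.4
tool_pos: [0.44, -0.3066, 0.2478]
tcp_rot: [-1.437, 0.752, -0.749]
wrist_force: [-0.3, -0.7, -0.5]
width: 0.302
```

Call:
{"op": "jog_arm", "data": {"turn": [[0,-0.14,0],[0,-0.14,0],[0,-0.04,0],[0,0,0]], "slide": [[0,0,0],[0,0,0],[0,0,0],[0,0,0]], "grip": [10,10,10,10]}}

```text
time: 21.8
tool_pos: [0.4401, -0.3067, 0.2477]
tcp_rot: [-1.51, 0.509, -0.506]
wrist_force: [0.4, -0.0, -2.2]
width: 0.301
```

```bash
python3 - <<'E'
from h import *
plan([B(0,36,250),B(0,36,84)],-36.9)
p=shot('side');a=p['img'][110:215,330:435,::-1]; cv2.imwrite('pics/z16.png',cv2.resize(a,None,fx=5,fy=5,interpolation=cv2.INTER_CUBIC))
E
```

```text
t 21.8 tcp [ 0.4401 -0.3067  0.2477] psi -37.17 F [ 0.4 -0.  -2.2] w 0.301 q [-0.66  0.    1.9  -0.    1.24 -1.58]
turn rotvec in tool [ 0.     -0.0048 -0.002 ]
slide [-399.6   -2.3  545.7] n 14.0
slide [  0. 166.   0.] n 4.0
```

View pics/z16.png

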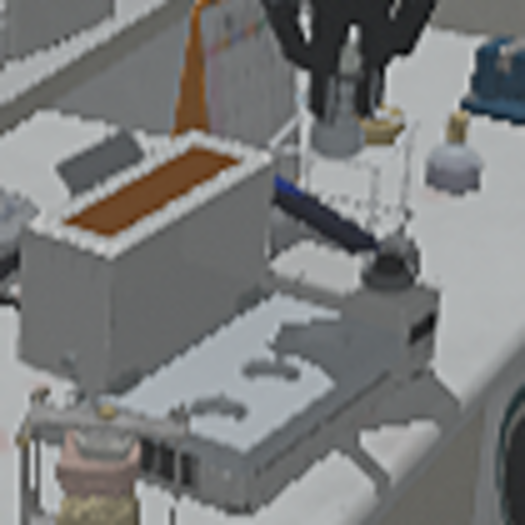

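Call:
{"op": "jog_arm", "data": {"turn": [[0,-0.005,0],[0,0,0],[0,0,0],[0,0,0],[0,0,0]], "slide": [[-14,-2,19],[-26,0,35.5],[-26,0,35.5],[-26,0,35.5],[-26,0,35.5]], "grip": [10,10,10,10,10]}}

```text
time: 22.35
tool_pos: [0.4425, -0.106, 0.2502]
tcp_rot: [-1.511, 0.506, -0.505]
wrist_force: [1.0, -0.4, -1.5]
width: 0.3
```

Call:
{"op": "jog_arm", "data": {"turn": [[0,0,0],[0,0,0],[0,0,0],[0,0,0],[0,0,0]], "slide": [[-26,0,35.5],[-26,0,35.5],[-26,0,35.5],[-26,0,35.5],[-26,0,35.5]], "grip": [10,10,10,10,10]}}

```text
time: 22.85
tool_pos: [0.4451, 0.1141, 0.2503]
tcp_rot: [-1.511, 0.505, -0.505]
wrist_force: [0.9, -0.6, -2.1]
width: 0.297
```

Call:
{"op": "jog_arm", "data": {"turn": [[0,0,0],[0,0,0],[0,0,0],[0,0,0],[0,0,0]], "slide": [[-26,0,35.5],[-26,0,35.5],[-26,0,35.5],[-26,0,35.5],[-26,0,35.5]], "grip": [10,10,10,10,10]}}

```text
time: 23.35
tool_pos: [0.4477, 0.3341, 0.2501]
tcp_rot: [-1.512, 0.505, -0.505]
wrist_force: [0.0, -0.2, -2.0]
width: 0.297
```

Call:
{"op": "jog_arm", "data": {"turn": [[0,0,0],[0,0,0],[0,0,0]], "slide": [[-20,0,27],[0,0,0],[0,0,0]], "grip": [10,10,10]}}

```text
time: 23.65
tool_pos: [0.448, 0.3662, 0.2497]
tcp_rot: [-1.513, 0.504, -0.503]
wrist_force: [0.5, -0.1, -0.8]
width: 0.299
```

```bash
python3 - <<'E'
from h import *
plan([B(0,36,250),B(0,36,84)],-36.9)
s=bot.read_state();t=np.array(s['tool_pos'])
p=shot('side');c=cloud(p);ok=p['depth']>0
print('held foot side',foot(c,ok,t[:2],t[2]-.040,t[2]-.026),t)
E
```

```text
t 23.65 tcp [0.448  0.3662 0.2497] psi -36.83 F [ 0.5 -0.1 -0.8] w 0.299 q [ 0.64  0.08  1.81 -0.    1.25 -0.29]
turn rotvec in tool [ 0.0019  0.0013 -0.    ]
slide [-1.8 -0.3  2.9] n 1.0
slide [  0. 166.   0.] n 4.0
held foot side (array([0.45189365, 0.36694951]), 62, np.float64(0.0012687633633165682)) [0.44795363 0.36622446 0.24966704]
```

Call:
{"op": "jog_arm", "data": {"turn": [[0,0,0],[0,0,0],[0,0,0],[0,0,0],[0,0,0]], "slide": [[-2,30,3],[0,45,0],[0,45,0],[0,30,0],[0,10,0]], "grip": [10,10,10,10,10]}}

```text
time: 24.2
tool_pos: [0.4462, 0.3659, 0.0861]
tcp_rot: [-1.518, 0.51, -0.503]
wrist_force: [-0.6, -0.4, -0.6]
width: 0.295
```

Call:
{"op": "jog_arm", "data": {"turn": [[0,0,0],[0,0,0],[0,0,0],[0,0,0]], "slide": [[0,5,0],[0,0,0],[0,0,0],[0,0,0]], "grip": [10,10,10,10]}}

```text
time: 24.6
tool_pos: [0.4502, 0.3706, 0.0876]
tcp_rot: [-1.508, 0.502, -0.506]
wrist_force: [-0.1, 0.3, -1.0]
width: 0.296
```

```bash
python3 - <<'E'
from h import *
plan([B(0,36,57)],-36.9)
p=shot('side','s7.png');a=p['img'][220:320,240:340,::-1]; cv2.imwrite('pics/z17.png',cv2.resize(a,None,fx=6,fy=6,interpolation=cv2.INTER_CUBIC))
E
```

```text
t 24.6 tcp [0.4502 0.3706 0.0876] psi -36.9 F [-0.1  0.3 -1. ] w 0.296 q [ 0.65  0.24  1.95 -0.    0.95 -0.28]
turn rotvec in tool [-0.0038  0.0001  0.0011]
slide [-1.  30.6 -1.9] n 1.0
```

View pics/z17.png

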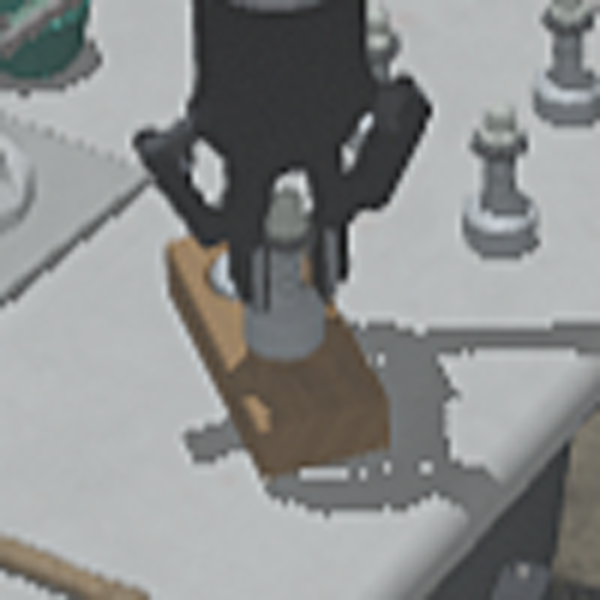

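Call:
{"op": "jog_arm", "data": {"turn": [[0,0,0],[0,0,0],[0,0,0],[0,0,0],[0,0,0]], "slide": [[-1,0,-2],[0,6,0],[0,6,0],[0,6,0],[0,0,0]], "grip": [10,10,10,10,10]}}

```text
time: 25.15
tool_pos: [0.4459, 0.3679, 0.0657]
tcp_rot: [-1.514, 0.505, -0.503]
wrist_force: [-0.5, 0.7, -1.6]
width: 0.294
```

Call:
{"op": "jog_arm", "data": {"turn": [[0,0,0],[0,0,0],[0,0,0],[0,0,0]], "slide": [[0,4,0],[0,4,0],[0,3,0],[0,0,0]], "grip": [10,10,10,10]}}

```text
time: 25.55
tool_pos: [0.4469, 0.3686, 0.0563]
tcp_rot: [-1.511, 0.504, -0.504]
wrist_force: [-0.3, -0.2, -0.4]
width: 0.3
```

Call:
{"op": "jog_arm", "data": {"turn": [[0,0,0],[0,0,0],[0,0,0]], "slide": [[0,1.5,0],[0,0,0],[0,0,0]], "grip": [10,10,10]}}

```text
time: 25.85
tool_pos: [0.4474, 0.3689, 0.0561]
tcp_rot: [-1.511, 0.503, -0.505]
wrist_force: [-1.7, -2.3, 6.1]
width: 0.296
```

Call:
{"op": "jog_arm", "data": {"turn": [[0,0,0],[0,0,0],[0,0,0],[0,0,0],[0,0,0]], "slide": [[0,0,0],[0,0,0],[0,0,0],[0,0,0],[0,0,0]], "grip": [60,60,60,60,60]}}

```text
time: 26.35
tool_pos: [0.4466, 0.3686, 0.0546]
tcp_rot: [-1.512, 0.504, -0.504]
wrist_force: [0.2, 0.4, 0.2]
width: 0.599
```

Call:
{"op": "jog_arm", "data": {"turn": [[0,0,0],[0,0,0],[0,0,0],[0,0,0],[0,0,0]], "slide": [[0,-10,0],[0,-30,0],[0,-45,0],[0,-48,0],[0,-40,0]], "grip": [60,60,60,60,60]}}

```text
time: 26.85
tool_pos: [0.4471, 0.3689, 0.2313]
tcp_rot: [-1.509, 0.503, -0.505]
wrist_force: [0.5, 0.4, -0.4]
width: 0.599
```

```bash
python3 - <<'E'
from h import *
p=shot('side','s10.png');a=p['img'][200:320,240:360,::-1]; cv2.imwrite('pics/z18.png',cv2.resize(a,None,fx=5,fy=5,interpolation=cv2.INTER_CUBIC))
c=cloud(p);ok=p['depth']>0
def tops(g,lo,hi,rad=.025):
    d=np.hypot(c[...,0]-g[0],c[...,1]-g[1]);q=c[ok&(d<rad)&(c[...,2]>lo)&(c[...,2]<hi)]; return len(q),q.mean(0).round(4),q[:,2].max().round(4)
for y in(-36,36): print(y,tops(B(0,y,0),.084,.11),tops(B(0,y,0),.068,.078))
for t in('fresh_a',):
  for o in nets.search_frame(t,p):
    g=w(p,o['xyz']); print(o['conf'],g.round(3),tops(g,.07,.09) if g[1]<.3 and g[2]<.05 else '')
plan([])
E
```

```text
-36 (31, array([0.5047, 0.3279, 0.0908]), np.float64(0.0986)) (33, array([0.504 , 0.3308, 0.0748]), np.float64(0.0778))
36 (33, array([0.448 , 0.372 , 0.0913]), np.float64(0.1001)) (30, array([0.4479, 0.3744, 0.0744]), np.float64(0.0779))
0.75 [0.439 0.21  0.027] (25, array([0.4388, 0.2068, 0.0777]), np.float64(0.0848))
0.63 [0.537 0.169 0.024] (19, array([0.5407, 0.1657, 0.0768]), np.float64(0.0853))
0.53 [ 0.52  -0.255  0.064] 
0.51 [0.467 0.093 0.023] (20, array([0.4681, 0.0914, 0.0782]), np.float64(0.0841))
t 26.95 tcp [0.4504 0.3714 0.237 ] psi -36.89 F [1.1 1.3 0.3] w 0.601 q [ 0.65  0.09  1.83  0.    1.21 -0.28]
```

View pics/z18.png

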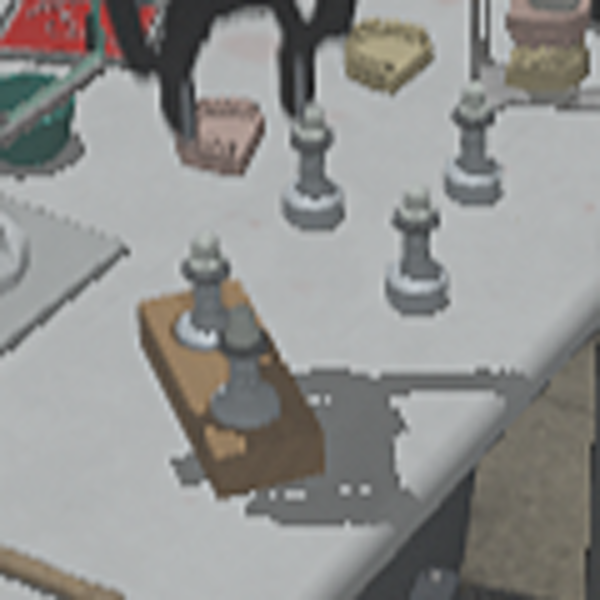

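Call:
{"op": "jog_arm", "data": {"turn": [[0,0.145,0],[0,0.145,0],[0,0.145,0],[0,0.145,0],[0,0.145,0]], "slide": [[0,0,0],[0,0,0],[0,0,0],[0,0,0],[0,0,0]], "grip": [60,60,60,60,60]}}

```text
time: 27.45
tool_pos: [0.4465, 0.3684, 0.2277]
tcp_rot: [-1.296, 1.064, -1.064]
wrist_force: [-0.4, 0.0, 0.1]
width: 0.598
```

Call:
{"op": "jog_arm", "data": {"turn": [[0,0.145,0],[0,0.145,0],[0,0.01,0]], "slide": [[0,0,0],[0,0,0],[0,0,0]], "grip": [60,60,60]}}

```text
time: 27.75
tool_pos: [0.4465, 0.3684, 0.2276]
tcp_rot: [-1.161, 1.282, -1.282]
wrist_force: [0.2, -0.0, -0.8]
width: 0.597
```

```bash
python3 - <<'E'
from h import *
plan([(.4385,.206,.23),(.4385,.206,.1),(.4385,.206,.042)],-95.6)
E
```

```text
t 27.75 tcp [0.4465 0.3684 0.2276] psi -95.67 F [ 0.2 -0.  -0.8] w 0.597 q [0.65 0.1  1.84 0.   1.21 0.75]
turn rotvec in tool [ 0.0004 -0.0011  0.0003]
slide [162.4  -2.4   7.9] n 4.0
slide [  0. 130.   0.] n 3.0
slide [ 0. 58.  0.] n 2.0
```

Call:
{"op": "jog_arm", "data": {"turn": [[0,0,0],[0,0,0],[0,0,0],[0,0,0],[0,0,0]], "slide": [[25,-2,2],[45,0,2],[45,0,2],[30,0,2],[17,0,0]], "grip": [60,60,60,60,60]}}

```text
time: 28.25
tool_pos: [0.4383, 0.2043, 0.2297]
tcp_rot: [-1.163, 1.279, -1.28]
wrist_force: [-0.4, -0.4, 0.5]
width: 0.6
```

Call:
{"op": "jog_arm", "data": {"turn": [[0,0,0],[0,0,0],[0,0,0],[0,0,0],[0,0,0]], "slide": [[0,30,0],[0,45,0],[0,35,0],[0,15,0],[0,0,0]], "grip": [60,60,60,60,60]}}

```text
time: 28.75
tool_pos: [0.4361, 0.2054, 0.1017]
tcp_rot: [-1.169, 1.282, -1.278]
wrist_force: [-1.0, 0.8, -0.6]
width: 0.6
```

```bash
python3 - <<'E'
from h import *
p=shot('side');a=p['img'][180:300,260:380,::-1]; cv2.imwrite('pics/z19.png',cv2.resize(a,None,fx=5,fy=5,interpolation=cv2.INTER_CUBIC))
plan([(.4385,.206,.043)],-95.6)
E
```

```text
t 28.8 tcp [0.4377 0.2061 0.1037] psi -95.49 F [-0.2  0.7  0.3] w 0.599 q [0.39 0.05 2.14 0.   0.96 0.48]
turn rotvec in tool [0.0028 0.0019 0.0014]
slide [ 0.  60.7  0.8] n 2.0
```

View pics/z19.png

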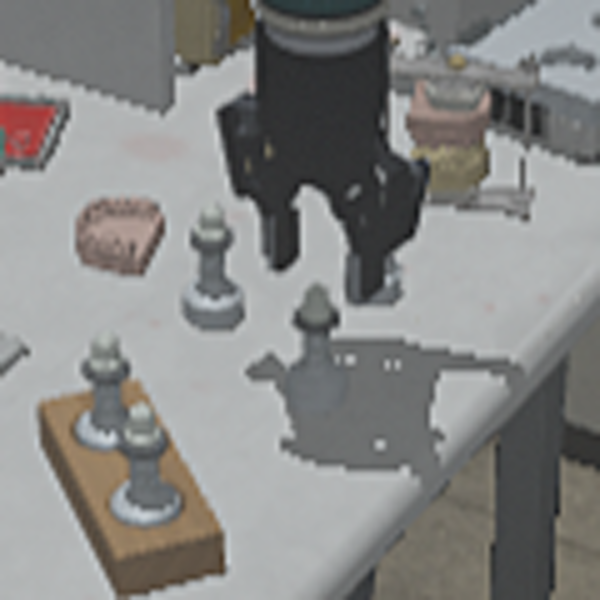

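Call:
{"op": "jog_arm", "data": {"turn": [[0,0,0],[0,0,0],[0,0,0],[0,0,0],[0,0,0]], "slide": [[0,15,1],[0,25,0],[0,16,0],[0,5,0],[0,0,0]], "grip": [60,60,60,60,60]}}

```text
time: 29.3
tool_pos: [0.4404, 0.2067, 0.0445]
tcp_rot: [-1.161, 1.28, -1.28]
wrist_force: [0.9, 0.2, 0.1]
width: 0.6
```

Call:
{"op": "jog_arm", "data": {"turn": [[0,0,0],[0,0,0],[0,0,0],[0,0,0],[0,0,0]], "slide": [[0,0,0],[0,0,0],[0,0,0],[0,0,0],[0,0,0]], "grip": [10,10,10,10,10]}}

```text
time: 29.8
tool_pos: [0.4414, 0.2071, 0.0455]
tcp_rot: [-1.158, 1.279, -1.281]
wrist_force: [1.0, 0.2, 6.5]
width: 0.297
```

Call:
{"op": "jog_arm", "data": {"turn": [[0,0,0],[0,0,0],[0,0,0]], "slide": [[0,0,0],[0,0,0],[0,0,0]], "grip": [10,10,10]}}

```text
time: 30.1
tool_pos: [0.4413, 0.2071, 0.0455]
tcp_rot: [-1.158, 1.279, -1.281]
wrist_force: [-0.3, -0.4, 6.7]
width: 0.294
```

Call:
{"op": "jog_arm", "data": {"turn": [[0,0,0],[0,0,0],[0,0,0],[0,0,0],[0,0,0]], "slide": [[0,-10,0],[0,-30,0],[0,-45,0],[0,-48,0],[0,-48,0]], "grip": [10,10,10,10,10]}}

```text
time: 30.6
tool_pos: [0.4389, 0.2061, 0.2266]
tcp_rot: [-1.162, 1.281, -1.281]
wrist_force: [0.9, -0.1, -1.0]
width: 0.298
```

```bash
python3 - <<'E'
from h import *
p=shot('side');a=p['img'][120:300,240:420,::-1]; cv2.imwrite('pics/z20.png',cv2.resize(a,None,fx=3,fy=3,interpolation=cv2.INTER_CUBIC))
plan([U(-16,72,250)],-95.6)
E
```

```text
t 30.65 tcp [0.4437 0.2081 0.2363] psi -95.6 F [2.  1.2 5.4] w 0.296 q [ 0.39 -0.09  2.01  0.    1.21  0.49]
turn rotvec in tool [-0.0122 -0.0001 -0.0064]
slide [369.4 -13.7  48.6] n 8.0
```

View pics/z20.png

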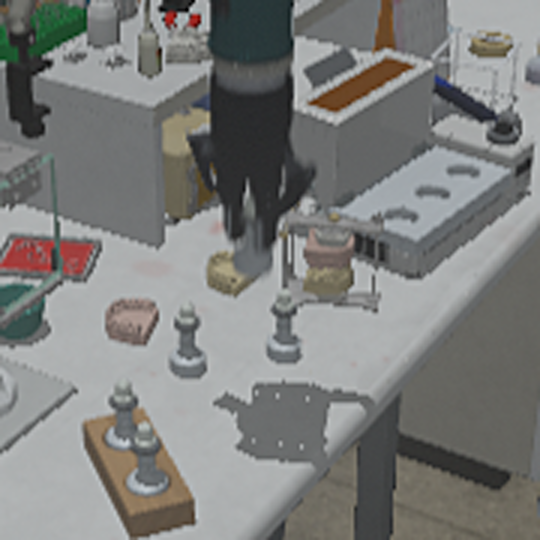

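Call:
{"op": "jog_arm", "data": {"turn": [[0,0,0],[0,0,0],[0,0,0],[0,0,0],[0,0,0]], "slide": [[20,-12,2],[42,0,6],[42,0,6],[42,0,6],[42,0,6]], "grip": [10,10,10,10,10]}}

```text
time: 31.15
tool_pos: [0.4467, 0.0154, 0.237]
tcp_rot: [-1.161, 1.28, -1.281]
wrist_force: [1.0, 0.2, -1.0]
width: 0.293
```

Call:
{"op": "jog_arm", "data": {"turn": [[0,0,0],[0,0,0],[0,0,0],[0,0,0],[0,0,0]], "slide": [[42,0,6],[42,0,6],[42,0,6],[35,0,4],[20,0,1]], "grip": [10,10,10,10,10]}}

```text
time: 31.65
tool_pos: [0.452, -0.1681, 0.237]
tcp_rot: [-1.161, 1.282, -1.283]
wrist_force: [0.3, 0.0, -2.3]
width: 0.297
```

Call:
{"op": "jog_arm", "data": {"turn": [[0,0,0],[0,0,0],[0,0,0]], "slide": [[0,0,0],[0,0,0],[0,0,0]], "grip": [10,10,10]}}

```text
time: 31.95
tool_pos: [0.4523, -0.1646, 0.2367]
tcp_rot: [-1.161, 1.281, -1.28]
wrist_force: [0.4, 0.3, -1.0]
width: 0.298
```

```bash
python3 - <<'E'
from h import *
plan([U(-16,72,250),U(-16,72,112)],-95.6)
s=bot.read_state();t=np.array(s['tool_pos'])
p=shot('side');c=cloud(p);ok=p['depth']>0
print('held foot side',foot(c,ok,t[:2],t[2]-.044,t[2]-.030),t)
E
```

```text
t 31.95 tcp [ 0.4523 -0.1646  0.2367] psi -95.58 F [ 0.4  0.3 -1. ] w 0.298 q [-0.4  -0.1   2.02  0.    1.22 -0.3 ]
turn rotvec in tool [ 0.0004  0.0004 -0.0006]
slide [ -0.7 -13.3   3.8] n 1.0
slide [  0. 138.   0.] n 3.0
held foot side (array([ 0.45336744, -0.16847226]), 36, np.float64(0.0017248955344909046)) [ 0.45227309 -0.16462611  0.23667558]
```

Call:
{"op": "jog_arm", "data": {"turn": [[0,0,0],[0,0,0],[0,0,0],[0,0,0],[0,0,0]], "slide": [[-1,25,4],[0,40,0],[0,35,0],[0,18,0],[0,5,0]], "grip": [10,10,10,10,10]}}

```text
time: 32.5
tool_pos: [0.4545, -0.1629, 0.111]
tcp_rot: [-1.164, 1.285, -1.276]
wrist_force: [-0.3, -0.4, -0.3]
width: 0.297
```

Call:
{"op": "jog_arm", "data": {"turn": [[0,0,0],[0,0,0],[0,0,0],[0,0,0]], "slide": [[0,0,0],[0,0,0],[0,0,0],[0,0,0]], "grip": [10,10,10,10]}}

```text
time: 32.9
tool_pos: [0.4576, -0.1653, 0.1152]
tcp_rot: [-1.16, 1.279, -1.283]
wrist_force: [0.4, -0.9, -0.6]
width: 0.301
```

```bash
python3 - <<'E'
from h import *
p=shot('side');a=p['img'][130:220,330:420,::-1]; cv2.imwrite('pics/z21.png',cv2.resize(a,None,fx=6,fy=6,interpolation=cv2.INTER_CUBIC))
plan([U(-16,72,86)],-95.6)
E
```

```text
t 32.95 tcp [ 0.4574 -0.1653  0.115 ] psi -95.62 F [-0.1 -0.1 -0.7] w 0.298 q [-0.4   0.03  2.13  0.    0.97 -0.3 ]
turn rotvec in tool [-0.0021 -0.0003  0.0006]
slide [-0.9 29.  -1.4] n 1.0
```

View pics/z21.png

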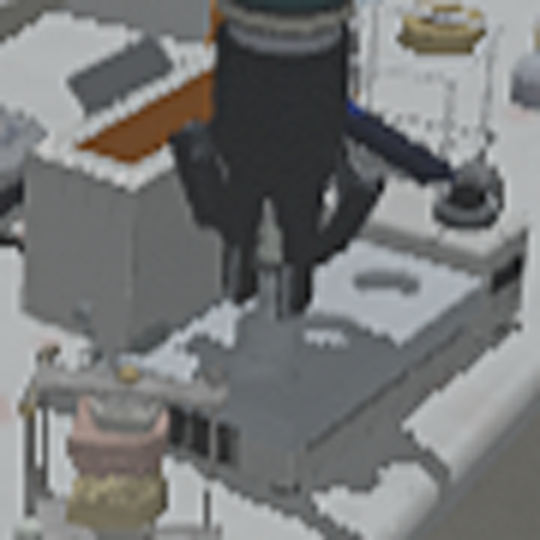

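Call:
{"op": "jog_arm", "data": {"turn": [[0,0,0],[0,0,0],[0,0,0],[0,0,0],[0,0,0]], "slide": [[-1,3,-1],[0,6,0],[0,6,0],[0,5,0],[0,0,0]], "grip": [10,10,10,10,10]}}

```text
time: 33.45
tool_pos: [0.4564, -0.1639, 0.0933]
tcp_rot: [-1.16, 1.28, -1.282]
wrist_force: [3.4, -0.7, -2.3]
width: 0.3
```

Call:
{"op": "jog_arm", "data": {"turn": [[0,0,0],[0,0,0],[0,0,0],[0,0,0]], "slide": [[0,4,0],[0,4,0],[0,2,0],[0,0,0]], "grip": [10,10,10,10]}}

```text
time: 33.85
tool_pos: [0.4573, -0.1641, 0.0856]
tcp_rot: [-1.159, 1.279, -1.283]
wrist_force: [1.4, 3.3, 11.5]
width: 0.294
```

Call:
{"op": "jog_arm", "data": {"turn": [[0,0,0],[0,0,0],[0,0,0],[0,0,0],[0,0,0]], "slide": [[0,0,0],[0,0,0],[0,0,0],[0,0,0],[0,0,0]], "grip": [60,60,60,60,60]}}

```text
time: 34.35
tool_pos: [0.4552, -0.1637, 0.0833]
tcp_rot: [-1.162, 1.282, -1.28]
wrist_force: [0.1, -0.1, 0.8]
width: 0.603
```

Call:
{"op": "jog_arm", "data": {"turn": [[0,0,0],[0,0,0],[0,0,0],[0,0,0],[0,0,0]], "slide": [[0,-10,0],[0,-30,0],[0,-45,0],[0,-40,0],[0,-20,0]], "grip": [60,60,60,60,60]}}

```text
time: 34.85
tool_pos: [0.4576, -0.1646, 0.234]
tcp_rot: [-1.158, 1.275, -1.286]
wrist_force: [0.3, 0.1, 0.2]
width: 0.6
```

```bash
cat >> h.py <<'E'
def tops(c,ok,g,lo,hi,rad=.025):
    d=np.hypot(c[...,0]-g[0],c[...,1]-g[1]);q=c[ok&(d<rad)&(c[...,2]>lo)&(c[...,2]<hi)]
    return (len(q),q.mean(0).round(4),q[:,2].max().round(4)) if len(q) else 0
E
python3 - <<'E'
from h import *
p=shot('side','s11.png');a=p['img'][120:300,240:420,::-1]; cv2.imwrite('pics/z22.png',cv2.resize(a,None,fx=3,fy=3,interpolation=cv2.INTER_CUBIC))
c=cloud(p);ok=p['depth']>0
print(tops(c,ok,U(-16,72,0),.108,.14))
for o in nets.search_frame('fresh_a',p):
    g=w(p,o['xyz']); print(round(o['conf'],2),g.round(3),tops(c,ok,g,.07,.09))
plan([(.4675,.0895,.23),(.4675,.0895,.1)],-95.6)
E
```

```text
(22, array([ 0.4554, -0.16  ,  0.1169]), np.float64(0.125))
0.63 [0.539 0.169 0.026] (21, array([0.541 , 0.1662, 0.0774]), np.float64(0.0838))
0.49 [0.465 0.096 0.026] (20, array([0.4686, 0.0899, 0.0774]), np.float64(0.0829))
t 34.95 tcp [ 0.4583 -0.1649  0.234 ] psi -95.61 F [ 1.6  0.  -0.1] w 0.593 q [-0.4  -0.09  2.02 -0.    1.21 -0.3 ]
turn rotvec in tool [-0.0087 -0.0002  0.0027]
slide [-254.1    4.   -15.7] n 6.0
slide [  0. 130.   0.] n 3.0
```

View pics/z22.png

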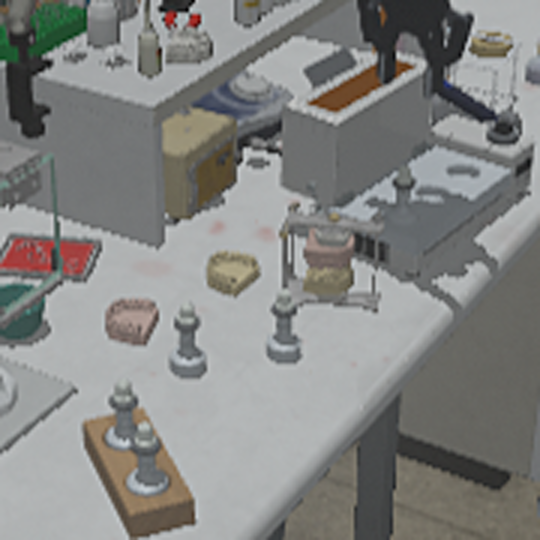

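Call:
{"op": "jog_arm", "data": {"turn": [[0,0,0],[0,0,0],[0,0,0],[0,0,0],[0,0,0]], "slide": [[-25,4,-2],[-45,0,-3],[-45,0,-3],[-45,0,-3],[-45,0,-3]], "grip": [60,60,60,60,60]}}

```text
time: 35.45
tool_pos: [0.4607, 0.0431, 0.2236]
tcp_rot: [-1.162, 1.283, -1.281]
wrist_force: [1.5, -0.6, -0.3]
width: 0.604
```

Call:
{"op": "jog_arm", "data": {"turn": [[0,0,0],[0,0,0],[0,0,0],[0,0,0]], "slide": [[-35,0,-2],[-14,0,0],[0,0,0],[0,0,0]], "grip": [60,60,60,60]}}

```text
time: 35.85
tool_pos: [0.4642, 0.0898, 0.224]
tcp_rot: [-1.163, 1.281, -1.281]
wrist_force: [0.2, 0.3, 0.5]
width: 0.603
```

```bash
python3 - <<'E'
from h import *
plan([(.4675,.0895,.23),(.4675,.0895,.1)],-95.6)
E
```

```text
t 35.85 tcp [0.4642 0.0898 0.224 ] psi -95.58 F [0.2 0.3 0.5] w 0.603 q [ 0.14 -0.11  2.05 -0.    1.2   0.24]
turn rotvec in tool [0.0013 0.0003 0.0012]
slide [-0.  -6.   3.3] n 1.0
slide [  0. 130.   0.] n 3.0
```

Call:
{"op": "jog_arm", "data": {"turn": [[0,0,0],[0,0,0],[0,0,0],[0,0,0],[0,0,0]], "slide": [[0,25,3],[0,40,0],[0,35,0],[0,18,0],[0,6,0]], "grip": [60,60,60,60,60]}}

```text
time: 36.35
tool_pos: [0.4653, 0.0882, 0.0979]
tcp_rot: [-1.165, 1.286, -1.281]
wrist_force: [-0.5, 0.5, 0.3]
width: 0.6
```

```bash
python3 - <<'E'
from h import *
p=shot('side');a=p['img'][180:270,280:370,::-1]; cv2.imwrite('pics/z23.png',cv2.resize(a,None,fx=6,fy=6,interpolation=cv2.INTER_CUBIC))
plan([(.4675,.0895,.042)],-95.6)
E
```

```text
t 36.4 tcp [0.4659 0.0885 0.0984] psi -95.74 F [ 0.2 -1.1 -0.5] w 0.6 q [ 0.14  0.04  2.16 -0.    0.95  0.24]
turn rotvec in tool [ 0.0043 -0.0024  0.0014]
slide [-1.2 56.4  1.5] n 2.0
```

View pics/z23.png

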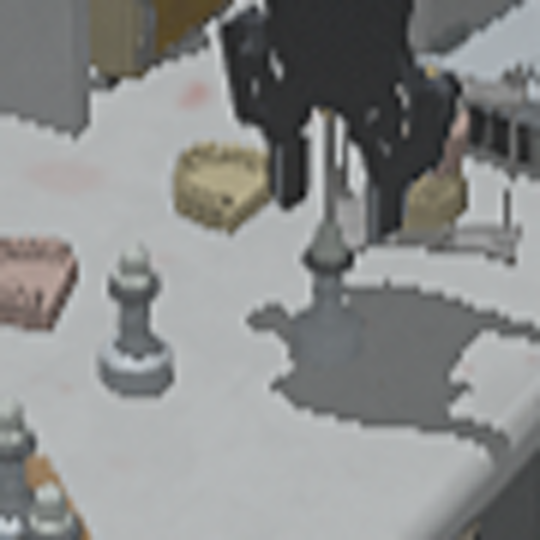

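Call:
{"op": "jog_arm", "data": {"turn": [[0,0,0],[0,0,0],[0,0,0],[0,0,0],[0,0,0]], "slide": [[0,15,0],[0,25,0],[0,14,0],[0,5,0],[0,0,0]], "grip": [60,60,60,60,60]}}

```text
time: 36.9
tool_pos: [0.4681, 0.0897, 0.0422]
tcp_rot: [-1.161, 1.281, -1.282]
wrist_force: [-0.2, 0.2, -0.1]
width: 0.6
```

Call:
{"op": "jog_arm", "data": {"turn": [[0,0,0],[0,0,0],[0,0,0],[0,0,0],[0,0,0]], "slide": [[0,0,0],[0,0,0],[0,0,0],[0,0,0],[0,0,0]], "grip": [10,10,10,10,10]}}

```text
time: 37.4
tool_pos: [0.4691, 0.0904, 0.0433]
tcp_rot: [-1.159, 1.279, -1.282]
wrist_force: [-1.1, -0.1, 6.0]
width: 0.303
```

Call:
{"op": "jog_arm", "data": {"turn": [[0,0,0],[0,0,0],[0,0,0]], "slide": [[0,0,0],[0,0,0],[0,0,0]], "grip": [10,10,10]}}

```text
time: 37.7
tool_pos: [0.4691, 0.0904, 0.0433]
tcp_rot: [-1.159, 1.279, -1.282]
wrist_force: [0.1, -0.2, 5.8]
width: 0.3
```

Call:
{"op": "jog_arm", "data": {"turn": [[0,0,0],[0,0,0],[0,0,0],[0,0,0],[0,0,0]], "slide": [[0,-10,0],[0,-35,0],[0,-48,0],[0,-48,0],[0,-48,0]], "grip": [10,10,10,10,10]}}

```text
time: 38.2
tool_pos: [0.4665, 0.0902, 0.2326]
tcp_rot: [-1.162, 1.282, -1.281]
wrist_force: [0.2, -0.3, -1.9]
width: 0.295
```

```bash
python3 - <<'E'
from h import *
plan([U(-16,0,237)],-95.6)
E
```

```text
t 38.2 tcp [0.4665 0.0902 0.2326] psi -95.61 F [ 0.2 -0.3 -1.9] w 0.295 q [ 0.14 -0.11  2.03  0.    1.22  0.24]
turn rotvec in tool [ 0.001  -0.0001  0.0002]
slide [326.2  -4.4  14.5] n 7.0
```

Call:
{"op": "jog_arm", "data": {"turn": [[0,0,0],[0,0,0],[0,0,0],[0,0,0],[0,0,0]], "slide": [[25,0,1],[44,0,2],[44,0,2],[44,0,2],[44,0,2]], "grip": [10,10,10,10,10]}}

```text
time: 38.7
tool_pos: [0.456, -0.1119, 0.2311]
tcp_rot: [-1.161, 1.281, -1.28]
wrist_force: [1.1, -0.1, -1.4]
width: 0.301
```

Call:
{"op": "jog_arm", "data": {"turn": [[0,0,0],[0,0,0],[0,0,0],[0,0,0],[0,0,0]], "slide": [[44,0,2],[44,0,2],[26,0,2],[11,0,0],[0,0,0]], "grip": [10,10,10,10,10]}}

```text
time: 39.2
tool_pos: [0.45, -0.2364, 0.2307]
tcp_rot: [-1.16, 1.283, -1.282]
wrist_force: [0.0, 0.8, -1.4]
width: 0.299
```

Call:
{"op": "jog_arm", "data": {"turn": [[0,0,0],[0,0,0]], "slide": [[0,0,0],[0,0,0]], "grip": [10,10]}}

```text
time: 39.4
tool_pos: [0.4506, -0.2343, 0.2307]
tcp_rot: [-1.162, 1.281, -1.279]
wrist_force: [0.4, 1.2, -2.3]
width: 0.299
```

```bash
python3 - <<'E'
from h import *
plan([U(-16,0,237),U(-16,0,108)],-95.6)
s=bot.read_state();t=np.array(s['tool_pos'])
p=shot('side');c=cloud(p);ok=p['depth']>0
print('held foot side',foot(c,ok,t[:2],t[2]-.042,t[2]-.028),t)
E
```

```text
t 39.4 tcp [ 0.4506 -0.2343  0.2307] psi -95.54 F [ 0.4  1.2 -2.3] w 0.299 q [-0.53 -0.04  1.98  0.    1.21 -0.43]
turn rotvec in tool [ 0.0004  0.0011 -0.0007]
slide [ 1.8 -6.3 -1.4] n 1.0
slide [  0. 129.   0.] n 3.0
held foot side (array([ 0.45278459, -0.23956146]), 32, np.float64(0.0020589012462399105)) [ 0.45059947 -0.23426095  0.23067351]
```

Call:
{"op": "jog_arm", "data": {"turn": [[0,0,0],[0,0,0],[0,0,0],[0,0,0],[0,0,0]], "slide": [[0,25,-1],[0,40,0],[0,35,0],[0,16,0],[0,5,0]], "grip": [10,10,10,10,10]}}

```text
time: 39.95
tool_pos: [0.448, -0.2334, 0.1072]
tcp_rot: [-1.163, 1.284, -1.276]
wrist_force: [-0.3, 0.9, -0.9]
width: 0.297
```

Call:
{"op": "jog_arm", "data": {"turn": [[0,0,0],[0,0,0],[0,0,0],[0,0,0]], "slide": [[0,0,0],[0,0,0],[0,0,0],[0,0,0]], "grip": [10,10,10,10]}}

```text
time: 40.35
tool_pos: [0.4506, -0.2361, 0.1112]
tcp_rot: [-1.16, 1.279, -1.283]
wrist_force: [0.1, -0.7, -1.7]
width: 0.295
```

```bash
python3 - <<'E'
from h import *
p=shot('side');a=p['img'][130:220,330:420,::-1]; cv2.imwrite('pics/z24.png',cv2.resize(a,None,fx=6,fy=6,interpolation=cv2.INTER_CUBIC))
plan([U(-16,0,84)],-95.6)
s=bot.read_state();t=np.array(s['tool_pos'])
c=cloud(p);ok=p['depth']>0
print('held foot side',foot(c,ok,t[:2],t[2]-.042,t[2]-.028),t)
E
```

```text
t 40.4 tcp [ 0.4504 -0.236   0.111 ] psi -95.61 F [-0.5  0.9 -1.5] w 0.301 q [-0.53  0.08  2.09  0.    0.97 -0.43]
turn rotvec in tool [-0.002  -0.0002  0.0009]
slide [ 0.1 27.  -1.3] n 1.0
held foot side (array([ 0.45314113, -0.23978004]), 28, np.float64(0.002731453954469197)) [ 0.45038636 -0.23600621  0.11095824]
```

View pics/z24.png

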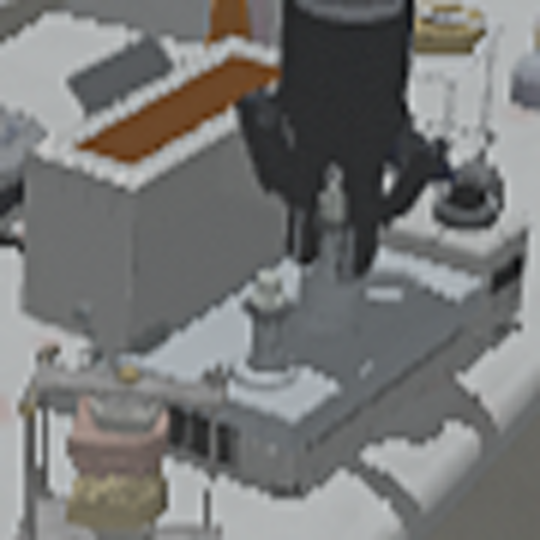

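Call:
{"op": "jog_arm", "data": {"turn": [[0,0,0],[0,0,0],[0,0,0],[0,0,0],[0,0,0]], "slide": [[0,3,-1],[0,6,0],[0,6,0],[0,4,0],[0,0,0]], "grip": [10,10,10,10,10]}}

```text
time: 40.9
tool_pos: [0.4488, -0.2354, 0.09]
tcp_rot: [-1.161, 1.281, -1.281]
wrist_force: [1.9, -0.5, -3.3]
width: 0.298
```

Call:
{"op": "jog_arm", "data": {"turn": [[0,0,0],[0,0,0],[0,0,0],[0,0,0]], "slide": [[0,4,0],[0,3,0],[0,2,0],[0,0,0]], "grip": [10,10,10,10]}}

```text
time: 41.3
tool_pos: [0.4497, -0.2359, 0.0833]
tcp_rot: [-1.161, 1.28, -1.282]
wrist_force: [0.8, 1.4, 7.7]
width: 0.295
```

Home at z = 83.3 (expected 83.3). I'll release it.

Call:
{"op": "jog_arm", "data": {"turn": [[0,0,0],[0,0,0],[0,0,0],[0,0,0],[0,0,0]], "slide": [[0,0,0],[0,0,0],[0,0,0],[0,0,0],[0,0,0]], "grip": [60,60,60,60,60]}}

```text
time: 41.8
tool_pos: [0.4483, -0.2354, 0.0815]
tcp_rot: [-1.162, 1.282, -1.281]
wrist_force: [-0.6, 0.6, 0.1]
width: 0.599
```

Call:
{"op": "jog_arm", "data": {"turn": [[0,0,0],[0,0,0],[0,0,0],[0,0,0],[0,0,0]], "slide": [[0,-10,0],[0,-30,0],[0,-45,0],[0,-40,0],[0,-20,0]], "grip": [60,60,60,60,60]}}

```text
time: 42.3
tool_pos: [0.4505, -0.2366, 0.2321]
tcp_rot: [-1.159, 1.275, -1.286]
wrist_force: [0.9, 0.1, -0.4]
width: 0.594
```

```bash
python3 - <<'E'
from h import *
p=shot('side','s12.png');a=p['img'][120:300,240:420,::-1]; cv2.imwrite('pics/z25.png',cv2.resize(a,None,fx=3,fy=3,interpolation=cv2.INTER_CUBIC))
c=cloud(p);ok=p['depth']>0
for y in(0,72): print(tops(c,ok,U(-16,y,0),.108,.14))
for o in nets.search_frame('fresh_a',p):
    g=w(p,o['xyz']); print(round(o['conf'],2),g.round(3),tops(c,ok,g,.07,.09))
plan([(.54,.166,.23),(.54,.166,.1)],-95.6)
E
```

```text
(22, array([ 0.4487, -0.2349,  0.1163]), np.float64(0.124))
(21, array([ 0.456 , -0.1616,  0.1166]), np.float64(0.1279))
0.49 [0.535 0.169 0.023] (25, array([0.5413, 0.1669, 0.0765]), np.float64(0.0839))
0.43 [ 0.559 -0.249  0.126] 0
t 42.4 tcp [ 0.4511 -0.2369  0.2321] psi -95.62 F [ 0.7  0.5 -0.2] w 0.602 q [-0.53 -0.05  1.98  0.    1.2  -0.43]
turn rotvec in tool [-0.0084 -0.0003  0.0039]
slide [-409.7    2.1   49.1] n 9.0
slide [  0. 130.   0.] n 3.0
```

View pics/z25.png

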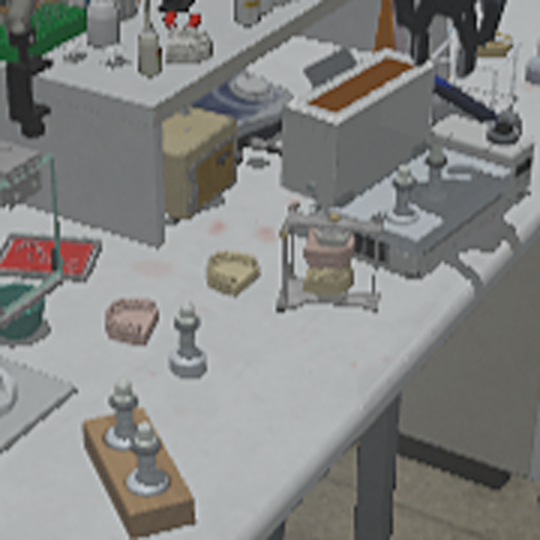

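Call:
{"op": "jog_arm", "data": {"turn": [[0,0,0],[0,0,0],[0,0,0],[0,0,0],[0,0,0]], "slide": [[-25,2,3],[-44,0,5],[-44,0,5],[-44,0,5],[-44,0,5]], "grip": [60,60,60,60,60]}}

```text
time: 42.9
tool_pos: [0.4904, -0.036, 0.2236]
tcp_rot: [-1.162, 1.283, -1.28]
wrist_force: [1.0, 0.9, 0.5]
width: 0.599
```

Call:
{"op": "jog_arm", "data": {"turn": [[0,0,0],[0,0,0],[0,0,0],[0,0,0],[0,0,0]], "slide": [[-44,0,5],[-44,0,5],[-44,0,5],[-44,0,6],[-32,0,5]], "grip": [60,60,60,60,60]}}

```text
time: 43.4
tool_pos: [0.5367, 0.1692, 0.2234]
tcp_rot: [-1.164, 1.281, -1.279]
wrist_force: [-0.4, 0.1, -1.0]
width: 0.606
```

Call:
{"op": "jog_arm", "data": {"turn": [[0,0,0],[0,0,0],[0,0,0]], "slide": [[0,0,0],[0,0,0],[0,0,0]], "grip": [60,60,60]}}

```text
time: 43.7
tool_pos: [0.5366, 0.1658, 0.2238]
tcp_rot: [-1.163, 1.282, -1.281]
wrist_force: [-0.1, 1.2, -0.4]
width: 0.603
```

```bash
python3 - <<'E'
from h import *
p=shot('side');c=cloud(p);ok=p['depth']>0
print(tops(c,ok,(.54,.166),.07,.09))
plan([(.54,.166,.23),(.54,.166,.1)],-95.6)
E
```

```text
(24, array([0.5407, 0.1661, 0.0764]), np.float64(0.0836))
t 43.75 tcp [0.5368 0.1655 0.2241] psi -95.68 F [-1.1  0.5 -0.2] w 0.595 q [ 0.25  0.07  1.88 -0.    1.2   0.35]
turn rotvec in tool [ 0.0013 -0.0014  0.0009]
slide [-0.8 -5.9  3.1] n 1.0
slide [  0. 130.   0.] n 3.0
```

Call:
{"op": "jog_arm", "data": {"turn": [[0,0,0],[0,0,0],[0,0,0],[0,0,0],[0,0,0]], "slide": [[0,25,2],[0,40,0],[0,35,0],[0,18,0],[0,6,0]], "grip": [60,60,60,60,60]}}

```text
time: 44.25
tool_pos: [0.537, 0.1645, 0.0978]
tcp_rot: [-1.165, 1.286, -1.281]
wrist_force: [0.1, -0.5, 0.5]
width: 0.6
```

```bash
python3 - <<'E'
from h import *
p=shot('side');a=p['img'][170:260,260:350,::-1]; cv2.imwrite('pics/z26.png',cv2.resize(a,None,fx=6,fy=6,interpolation=cv2.INTER_CUBIC))
plan([(.54,.166,.042)],-95.6)
E
```

```text
t 44.3 tcp [0.5377 0.1649 0.0984] psi -95.71 F [-0.9 -0.9 -1. ] w 0.601 q [ 0.25  0.2   1.98 -0.    0.97  0.35]
turn rotvec in tool [ 0.0039 -0.002   0.0016]
slide [-1.3 56.4  2.2] n 2.0
```

View pics/z26.png

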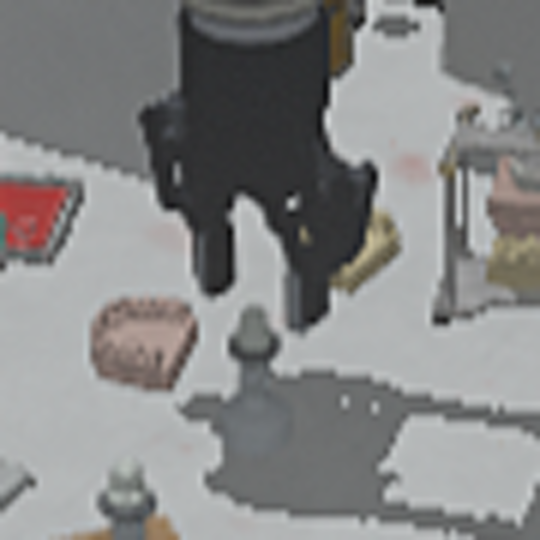

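Call:
{"op": "jog_arm", "data": {"turn": [[0,0,0],[0,0,0],[0,0,0],[0,0,0],[0,0,0]], "slide": [[0,15,1],[0,25,0],[0,14,0],[0,5,0],[0,0,0]], "grip": [60,60,60,60,60]}}

```text
time: 44.8
tool_pos: [0.5401, 0.1663, 0.0413]
tcp_rot: [-1.162, 1.282, -1.281]
wrist_force: [1.0, -0.9, 0.7]
width: 0.602
```

Call:
{"op": "jog_arm", "data": {"turn": [[0,0,0],[0,0,0],[0,0,0],[0,0,0],[0,0,0]], "slide": [[0,0,0],[0,0,0],[0,0,0],[0,0,0],[0,0,0]], "grip": [10,10,10,10,10]}}

```text
time: 45.3
tool_pos: [0.5416, 0.1668, 0.0431]
tcp_rot: [-1.159, 1.28, -1.282]
wrist_force: [0.3, 0.1, 5.7]
width: 0.298
```

Call:
{"op": "jog_arm", "data": {"turn": [[0,0,0],[0,0,0],[0,0,0]], "slide": [[0,0,0],[0,0,0],[0,0,0]], "grip": [10,10,10]}}

```text
time: 45.6
tool_pos: [0.5416, 0.1668, 0.043]
tcp_rot: [-1.159, 1.28, -1.282]
wrist_force: [0.1, -0.4, 6.5]
width: 0.295
```

Call:
{"op": "jog_arm", "data": {"turn": [[0,0,0],[0,0,0],[0,0,0],[0,0,0],[0,0,0]], "slide": [[0,-10,0],[0,-35,0],[0,-48,0],[0,-48,0],[0,-48,0]], "grip": [10,10,10,10,10]}}

```text
time: 46.1
tool_pos: [0.5394, 0.1662, 0.2323]
tcp_rot: [-1.163, 1.282, -1.281]
wrist_force: [1.0, 0.7, -0.5]
width: 0.298
```

```bash
python3 - <<'E'
from h import *
plan([U(-16,-72,237)],-95.6)
E
```

```text
t 46.1 tcp [0.5394 0.1662 0.2323] psi -95.61 F [ 1.   0.7 -0.5] w 0.298 q [0.25 0.07 1.86 0.   1.21 0.35]
turn rotvec in tool [ 0.0015 -0.0002  0.0005]
slide [481.1  -4.7 -50.6] n 10.0
```

Call:
{"op": "jog_arm", "data": {"turn": [[0,0,0],[0,0,0],[0,0,0],[0,0,0],[0,0,0]], "slide": [[25,-4,-3],[44,0,-5],[44,0,-5],[44,0,-5],[44,0,-5]], "grip": [10,10,10,10,10]}}

```text
time: 46.6
tool_pos: [0.4966, -0.0326, 0.2347]
tcp_rot: [-1.162, 1.281, -1.28]
wrist_force: [0.7, -0.3, -1.5]
width: 0.3
```

Call:
{"op": "jog_arm", "data": {"turn": [[0,0,0],[0,0,0],[0,0,0],[0,0,0],[0,0,0]], "slide": [[44,0,-5],[44,0,-5],[44,0,-5],[44,0,-5],[44,0,-4]], "grip": [10,10,10,10,10]}}

```text
time: 47.1
tool_pos: [0.4511, -0.2492, 0.2347]
tcp_rot: [-1.161, 1.282, -1.281]
wrist_force: [0.3, -0.8, -1.7]
width: 0.296
```

Call:
{"op": "jog_arm", "data": {"turn": [[0,0,0],[0,0,0],[0,0,0],[0,0,0],[0,0,0]], "slide": [[42,0,-4],[18,0,0],[0,0,0],[0,0,0],[0,0,0]], "grip": [10,10,10,10,10]}}

```text
time: 47.6
tool_pos: [0.4427, -0.3057, 0.2345]
tcp_rot: [-1.161, 1.281, -1.279]
wrist_force: [0.1, 0.1, -0.9]
width: 0.295
```

```bash
python3 - <<'E'
from h import *
plan([U(-16,-72,237),U(-16,-72,110)],-95.6)
s=bot.read_state();t=np.array(s['tool_pos'])
p=shot('side');c=cloud(p);ok=p['depth']>0
print('held foot side',foot(c,ok,t[:2],t[2]-.042,t[2]-.028),t)
E
```

```text
t 47.6 tcp [ 0.4427 -0.3057  0.2345] psi -95.55 F [ 0.1  0.1 -0.9] w 0.295 q [-0.65  0.01  1.91  0.    1.22 -0.55]
turn rotvec in tool [ 0.0006  0.0009 -0.0011]
slide [ 1.9 -2.5 -0.5] n 1.0
slide [  0. 127.   0.] n 3.0
held foot side (array([ 0.44518317, -0.30996394]), 32, np.float64(0.002144328662523952)) [ 0.44269372 -0.30571882  0.23451488]
```

Call:
{"op": "jog_arm", "data": {"turn": [[0,0,0],[0,0,0],[0,0,0],[0,0,0],[0,0,0]], "slide": [[1,25,0],[0,40,0],[0,35,0],[0,18,0],[0,6,0]], "grip": [10,10,10,10,10]}}

```text
time: 48.15
tool_pos: [0.4411, -0.3055, 0.108]
tcp_rot: [-1.163, 1.284, -1.275]
wrist_force: [-0.3, -0.9, -0.6]
width: 0.298
```

Call:
{"op": "jog_arm", "data": {"turn": [[0,0,0],[0,0,0],[0,0,0],[0,0,0]], "slide": [[0,0,0],[0,0,0],[0,0,0],[0,0,0]], "grip": [10,10,10,10]}}

```text
time: 48.55
tool_pos: [0.4435, -0.3089, 0.1124]
tcp_rot: [-1.161, 1.278, -1.283]
wrist_force: [-1.2, -0.0, -1.3]
width: 0.301
```

```bash
python3 - <<'E'
from h import *
p=shot('side');a=p['img'][120:210,340:430,::-1]; cv2.imwrite('pics/z27.png',cv2.resize(a,None,fx=6,fy=6,interpolation=cv2.INTER_CUBIC))
plan([U(-16,-72,84)],-95.6)
E
```

```text
t 48.6 tcp [ 0.4432 -0.3088  0.1121] psi -95.61 F [-0.8 -1.1 -0.6] w 0.296 q [-0.65  0.14  2.03  0.    0.98 -0.56]
turn rotvec in tool [-0.002  -0.0002  0.0012]
slide [-1.1 28.1 -1.3] n 1.0
```

View pics/z27.png

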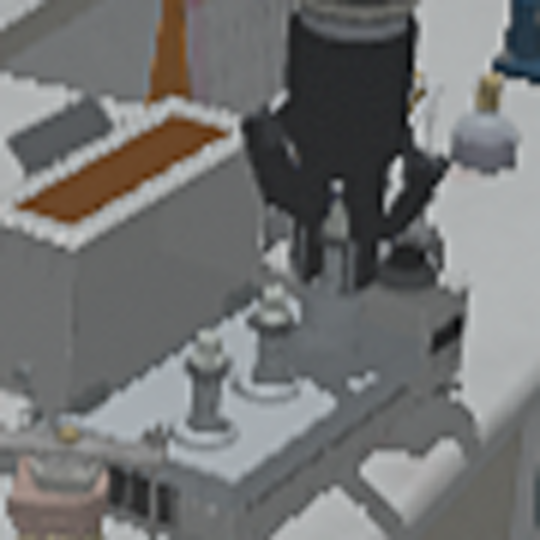

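Call:
{"op": "jog_arm", "data": {"turn": [[0,0,0],[0,0,0],[0,0,0],[0,0,0],[0,0,0]], "slide": [[-1,4,-1],[0,6,0],[0,6,0],[0,4,0],[0,0,0]], "grip": [10,10,10,10,10]}}

```text
time: 49.1
tool_pos: [0.4413, -0.3068, 0.0898]
tcp_rot: [-1.161, 1.282, -1.28]
wrist_force: [1.5, 0.4, -1.6]
width: 0.298
```

Call:
{"op": "jog_arm", "data": {"turn": [[0,0,0],[0,0,0],[0,0,0],[0,0,0]], "slide": [[0,4,0],[0,3,0],[0,2,0],[0,0,0]], "grip": [10,10,10,10]}}

```text
time: 49.5
tool_pos: [0.4422, -0.3077, 0.083]
tcp_rot: [-1.161, 1.28, -1.282]
wrist_force: [-1.3, 0.9, 6.3]
width: 0.297
```

Call:
{"op": "jog_arm", "data": {"turn": [[0,0,0],[0,0,0],[0,0,0],[0,0,0],[0,0,0]], "slide": [[0,0,0],[0,0,0],[0,0,0],[0,0,0],[0,0,0]], "grip": [60,60,60,60,60]}}

```text
time: 50.0
tool_pos: [0.4415, -0.3071, 0.0816]
tcp_rot: [-1.161, 1.281, -1.281]
wrist_force: [-0.8, 1.0, -0.2]
width: 0.601
```

Call:
{"op": "jog_arm", "data": {"turn": [[0,0,0],[0,0,0],[0,0,0],[0,0,0],[0,0,0]], "slide": [[0,-10,0],[0,-30,0],[0,-45,0],[0,-45,0],[0,-45,0]], "grip": [60,60,60,0,0]}}

```text
time: 50.5
tool_pos: [0.4413, -0.307, 0.2592]
tcp_rot: [-1.161, 1.281, -1.281]
wrist_force: [1.0, -0.5, -0.2]
width: 0.269
```

Call:
{"op": "jog_arm", "data": {"turn": [[0,0,0],[0,0,0]], "slide": [[0,-30,0],[0,0,0]], "grip": [0,0]}}

```text
time: 50.7
tool_pos: [0.4442, -0.3091, 0.2943]
tcp_rot: [-1.159, 1.27, -1.291]
wrist_force: [0.5, 0.3, 0.3]
width: 0.001
```

```bash
python3 - <<'E'
from h import *
p=shot('side','s13.png');a=p['img'][80:300,240:460,::-1]; cv2.imwrite('pics/z28.png',cv2.resize(a,None,fx=2.7,fy=2.7,interpolation=cv2.INTER_CUBIC))
c=cloud(p);ok=p['depth']>0
for y in(-72,0,72): print(tops(c,ok,U(-16,y,0),.108,.14),tops(c,ok,U(-16,y,0),.094,.105))
Q=(c-U0)@R.from_euler('z',UY).as_matrix()
m=ok&(Q[...,0]>90)
def bins(c,n):
    Q=((c-U0)@R.from_euler('z',UY).as_matrix())*1000
    for x in range(120,420,30):
        k=ok&(Q[...,0]>x)&(Q[...,0]<x+30)&(abs(Q[...,1])<90)&(Q[...,2]<480)
        if k.sum()>3: print(n,x,k.sum(),'zmax',np.percentile(Q[...,2][k],[50,95,100]).round())
bins(c,'side')
p=shot('top','t13.png');c=cloud(p);ok=p['depth']>0;bins(c,'top')
plan([U(190,0,290),U(190,0,195),U(172,0,195)],-95.6)
E
```

```text
(19, array([ 0.4417, -0.3059,  0.1171]), np.float64(0.1241)) (17, array([ 0.4415, -0.3046,  0.101 ]), np.float64(0.1049))
(24, array([ 0.449 , -0.2337,  0.116 ]), np.float64(0.1247)) (20, array([ 0.4481, -0.2312,  0.1007]), np.float64(0.1046))
(19, array([ 0.4563, -0.1625,  0.117 ]), np.float64(0.1268)) (15, array([ 0.4538, -0.1591,  0.1008]), np.float64(0.1035))
side 120 542 zmax [ 72. 190. 197.]
side 150 221 zmax [-726.    4.  191.]
side 180 201 zmax [-724.    4.    6.]
side 210 389 zmax [  3. 200. 205.]
side 240 734 zmax [  5. 226. 254.]
side 270 648 zmax [103. 268. 302.]
side 300 248 zmax [155. 291. 312.]
side 330 239 zmax [201. 255. 266.]
side 360 272 zmax [208. 342. 364.]
side 390 440 zmax [249. 340. 378.]
top 120 404 zmax [175. 191. 198.]
top 150 11 zmax [  4. 185. 186.]
top 180 91 zmax [-1.  5.  7.]
top 210 174 zmax [-1. 15. 24.]
top 360 22 zmax [351. 363. 367.]
top 390 106 zmax [323. 370. 375.]
t 50.8 tcp [ 0.4419 -0.3074  0.2884] psi -95.61 F [-1.5 -0.4  0.2] w 0.002 q [-0.65 -0.02  1.85  0.    1.31 -0.56]
turn rotvec in tool [-0.0024 -0.0002  0.0015]
slide [-71.8  -1.6 206.1] n 5.0
slide [ 0. 95.  0.] n 2.0
slide [ -0.   0. -18.] n 1.0
```

View pics/z28.png

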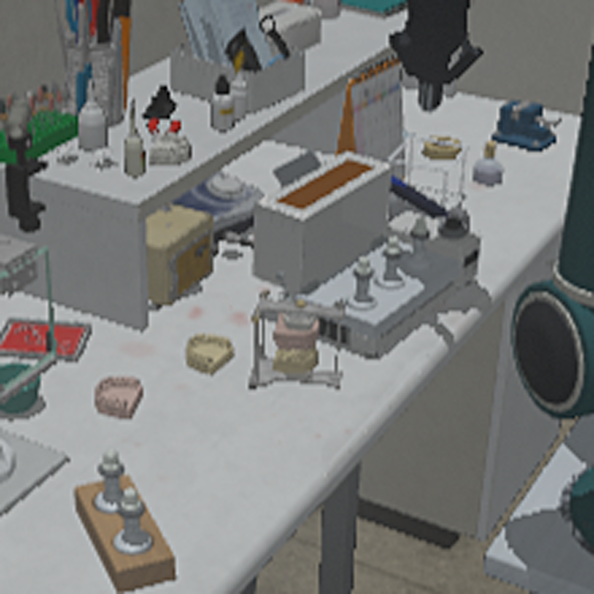

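```bash
python3 - <<'E'
from h import *
for n in('side','top'):
    p=shot(n);c=cloud(p);ok=p['depth']>0
    Q=((c-U0)@R.from_euler('z',UY).as_matrix())*1000
    for x in range(160,340,20):
        r=[]
        for y in range(-140,141,40):
            k=ok&(Q[...,0]>x)&(Q[...,0]<x+20)&(Q[...,1]>y)&(Q[...,1]<y+40)&(Q[...,2]<450)&(Q[...,2]>-20)
            r.append(int(np.percentile(Q[...,2][k],97)) if k.sum()>2 else None)
        print(n,x,r)
E
python3 -c "
import cv2;a=cv2.imread('pics/t13.png')[80:230,340:520];cv2.imwrite('pics/z29.png',cv2.resize(a,None,fx=4,fy=4,interpolation=cv2.INTER_CUBIC))"
```

```text
side 160 [None, None, None, None, 4, 5, 6, 3]
side 180 [None, None, None, None, 4, 4, 6, 6]
side 200 [None, None, None, 7, 6, 5, 6, 201]
side 220 [None, None, 201, 204, 203, 201, 202, 201]
side 240 [202, 203, 205, 203, 203, 222, 227, 203]
side 260 [267, 264, 255, 272, 204, 227, 225, 236]
side 280 [297, 296, 262, 276, 205, 227, 224, 204]
side 300 [313, 311, 202, 205, 209, 215, 211, 205]
side 320 [275, 265, 203, 206, 212, 208, 202, 221]
top 160 [None, None, None, None, None, 3, 5, 7]
top 180 [None, None, None, None, None, 5, 4, 5]
top 200 [18, None, None, 5, 3, 6, 4, 5]
top 220 [21, 20, 22, 5, 3, 2, 1, None]
top 240 [5, None, None, None, None, None, None, None]
top 260 [None, None, None, None, None, None, None, None]
top 280 [None, None, None, None, None, None, None, None]
top 300 [None, None, None, None, None, None, None, None]
top 320 [None, None, None, None, None, None, None, None]
```

View pics/z29.png

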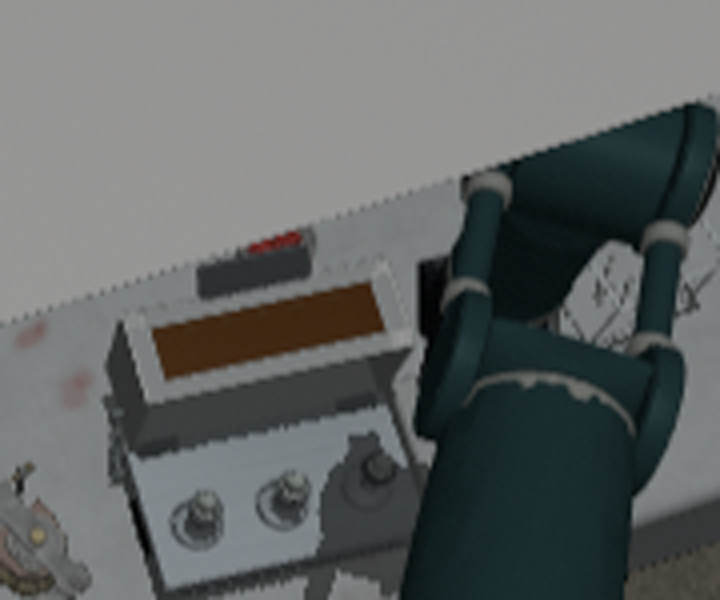

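Call:
{"op": "jog_arm", "data": {"turn": [[0,0.145,0],[0,0.145,0],[0,0.145,0],[0,0.145,0],[0,0.145,0]], "slide": [[0,-5,0],[0,-5,0],[0,0,0],[0,0,0],[0,0,0]], "grip": [0,0,0,0,0]}}

```text
time: 51.4
tool_pos: [0.4406, -0.3064, 0.2942]
tcp_rot: [-0.698, 1.793, -1.786]
wrist_force: [0.8, 0.4, 0.2]
width: 0.004
```

Call:
{"op": "jog_arm", "data": {"turn": [[0,0.145,0],[0,0.145,0],[0,0.145,0],[0,0.145,0],[0,0.145,0]], "slide": [[0,0,0],[0,0,0],[0,0,0],[0,0,0],[0,0,0]], "grip": [0,0,0,0,0]}}

```text
time: 51.9
tool_pos: [0.4406, -0.3064, 0.2942]
tcp_rot: [-0.023, 2.218, -2.212]
wrist_force: [0.3, 0.1, -0.5]
width: 0.002
```

Call:
{"op": "jog_arm", "data": {"turn": [[0,0.121,0],[0,0,0]], "slide": [[0,0,0],[0,0,0]], "grip": [0,0]}}

```text
time: 52.1
tool_pos: [0.4407, -0.3065, 0.2944]
tcp_rot: [-0.103, -2.172, 2.167]
wrist_force: [0.1, -0.2, -0.3]
width: -0.001
```

```bash
python3 - <<'E'
from h import *
plan([U(176,0,300),U(176,0,189)],-185.6)
E
```

```text
t 52.1 tcp [ 0.4407 -0.3065  0.2944] psi 174.36 F [ 0.1 -0.2 -0.3] w -0.001 q [-0.65 -0.02  1.84  0.    1.33  1.02]
turn rotvec in tool [ 0.0023 -0.0007  0.0036]
slide [-193.4   -5.6  -71. ] n 5.0
slide [  0. 111.   0.] n 3.0
```

Call:
{"op": "jog_arm", "data": {"turn": [[0,0,0],[0,0,0],[0,0,0],[0,0,0],[0,0,0]], "slide": [[-20,-6,-12],[-43,0,-15],[-43,0,-15],[-43,0,-15],[-43,0,-14]], "grip": [0,0,0,0,0]}}

```text
time: 52.6
tool_pos: [0.6407, -0.2544, 0.301]
tcp_rot: [-0.1, -2.173, 2.171]
wrist_force: [0.0, -0.6, 0.5]
width: -0.0
```

Call:
{"op": "jog_arm", "data": {"turn": [[0,0,0],[0,0,0],[0,0,0]], "slide": [[0,0,0],[0,0,0],[0,0,0]], "grip": [0,0,0]}}

```text
time: 52.9
tool_pos: [0.6385, -0.2554, 0.3017]
tcp_rot: [-0.103, -2.171, 2.17]
wrist_force: [-1.2, -0.2, -0.9]
width: 0.001
```

```bash
python3 - <<'E'
from h import *
plan([U(176,0,295),U(176,0,189)],-185.6)
p=shot('side');c=cloud(p);ok=p['depth']>0
Q=((c-U0)@R.from_euler('z',UY).as_matrix())*1000
k=ok&(Q[...,0]>120)&(Q[...,0]<175)&(abs(Q[...,1])<60)&(Q[...,2]>172)&(Q[...,2]<205)
print(np.percentile(Q[k],[0,2,50,98,100],axis=0).round())
E
```

```text
t 52.9 tcp [ 0.6385 -0.2554  0.3017] psi 174.44 F [-1.2 -0.2 -0.9] w 0.001 q [-0.42  0.26  1.51 -0.    1.37  1.25]
turn rotvec in tool [0.0004 0.0006 0.0024]
slide [-1.6  6.7 -0.9] n 1.0
slide [  0. 106.   0.] n 3.0
[[120. -59. 172.]
 [121. -51. 173.]
 [138.   4. 181.]
 [151.  56. 194.]
 [153.  58. 196.]]
```

Call:
{"op": "jog_arm", "data": {"turn": [[0,0,0],[0,0,0],[0,0,0],[0,0,0],[0,0,0]], "slide": [[-1,25,0],[0,40,0],[0,30,0],[0,14,0],[0,4,0]], "grip": [0,0,0,0,0]}}

```text
time: 53.45
tool_pos: [0.6386, -0.2555, 0.188]
tcp_rot: [-0.104, -2.17, 2.168]
wrist_force: [-0.5, 0.4, -0.3]
width: -0.001
```

Call:
{"op": "jog_arm", "data": {"turn": [[0,0,0],[0,0,0],[0,0,0]], "slide": [[0,0,0],[0,0,0],[0,0,0]], "grip": [0,0,0]}}

```text
time: 53.75
tool_pos: [0.6418, -0.256, 0.1924]
tcp_rot: [-0.111, -2.171, 2.174]
wrist_force: [0.1, 0.5, 0.1]
width: -0.005
```

```bash
python3 - <<'E'
from h import *
p=shot('side');a=p['img'][80:210,320:450,::-1]; cv2.imwrite('pics/z30.png',cv2.resize(a,None,fx=4,fy=4,interpolation=cv2.INTER_CUBIC))
plan([U(x,0,z) for x,z in((163,189),(126,207),(85,217),(42,217),(0,205))],-185.6)
E
```

```text
t 53.8 tcp [ 0.6417 -0.2559  0.192 ] psi 174.38 F [-0.1 -0.2 -0.9] w -0.003 q [-0.42  0.33  1.63  0.    1.18  1.25]
turn rotvec in tool [-0.0011 -0.0004 -0.0033]
slide [14.7  3.  -1. ] n 1.0
slide [ 37. -18.  -0.] n 1.0
slide [ 41. -10.   0.] n 1.0
slide [43.  0.  0.] n 1.0
slide [42. 12. -0.] n 1.0
```

View pics/z30.png

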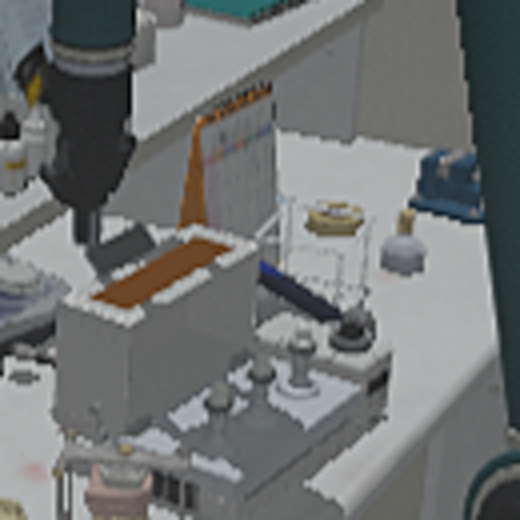

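The finger (px 87,230) is behind the lip (px 120,255), so I'll push forward.

Call:
{"op": "jog_arm", "data": {"turn": [[0,0,0],[0,0,0],[0,0,0],[0,0,0],[0,0,0]], "slide": [[8,5,-1],[8,0,0],[12,-6,0],[12,-6,0],[13,-6,0]], "grip": [0,0,0,0,0]}}

```text
time: 54.3
tool_pos: [0.5875, -0.2489, 0.2038]
tcp_rot: [-0.108, -2.172, 2.172]
wrist_force: [2.2, 0.5, 0.4]
width: 0.001
```

```bash
python3 - <<'E'
from h import *
p=shot('side');a=p['img'][80:210,320:450,::-1]; cv2.imwrite('pics/z31.png',cv2.resize(a,None,fx=4,fy=4,interpolation=cv2.INTER_CUBIC))
plan([U(x,0,z) for x,z in((85,217),(42,217),(0,205))],-185.6)
E
```

```text
t 54.35 tcp [ 0.5854 -0.2489  0.2045] psi 174.37 F [0.5 1.2 0.7] w -0.0 q [-0.44  0.22  1.74 -0.    1.18  1.23]
turn rotvec in tool [-0.0002 -0.0006  0.0009]
slide [ 36.  -12.5   0.4] n 1.0
slide [43.  0.  0.] n 1.0
slide [42. 12. -0.] n 1.0
```

View pics/z31.png

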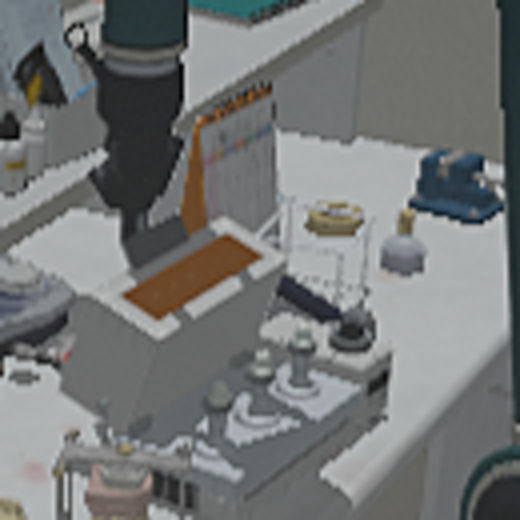

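Call:
{"op": "jog_arm", "data": {"turn": [[0,0,0],[0,0,0],[0,0,0],[0,0,0],[0,0,0]], "slide": [[12,-5,0],[12,-4,0],[13,-3,0],[14,-1,0],[14,0,0]], "grip": [0,0,0,0,0]}}

```text
time: 54.85
tool_pos: [0.5217, -0.2427, 0.2156]
tcp_rot: [-0.106, -2.171, 2.171]
wrist_force: [0.9, 0.6, -0.5]
width: -0.003
```

Call:
{"op": "jog_arm", "data": {"turn": [[0,0,0],[0,0,0],[0,0,0],[0,0,0],[0,0,0]], "slide": [[14,0,0],[14,2,0],[14,4,0],[13,4,0],[0,0,0]], "grip": [0,0,0,0,0]}}

```text
time: 55.35
tool_pos: [0.4662, -0.2368, 0.2047]
tcp_rot: [-0.105, -2.171, 2.168]
wrist_force: [-0.5, 0.1, -0.8]
width: -0.002
```

```bash
python3 - <<'E'
from h import *
p=shot('side');a=p['img'][80:210,320:450,::-1]; cv2.imwrite('pics/z32.png',cv2.resize(a,None,fx=4,fy=4,interpolation=cv2.INTER_CUBIC))
plan([U(0,0,250)],-185.6)
E
```

```text
t 55.4 tcp [ 0.4674 -0.2372  0.2053] psi 174.34 F [-0.8 -0.9  0.1] w 0.004 q [-0.52  0.01  1.97  0.    1.16  1.15]
turn rotvec in tool [ 0.0004 -0.0011  0.0008]
slide [  2.4 -44.7   0.5] n 1.0
```

View pics/z32.png

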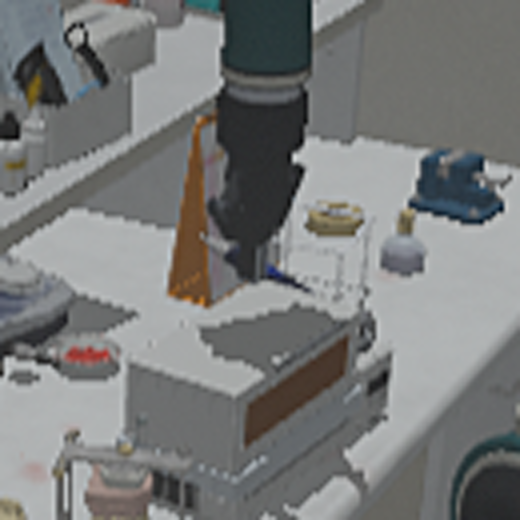

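```bash
python3 - <<'E'
from h import *
p=shot('side');c=cloud(p);ok=p['depth']>0
Q=((c-U0)@R.from_euler('z',UY).as_matrix())*1000
k=ok&(abs(Q[...,0])<50)&(abs(Q[...,1])<100)&(Q[...,2]>125)&(Q[...,2]<150); A=Q[k]
X=np.c_[A[:,0],A[:,1],np.ones(len(A))]; co,*_=np.linalg.lstsq(X,A[:,2],rcond=None); print('roof plane slope',co.round(4),len(A))
k=ok&(Q[...,0]<-60)&(Q[...,0]>-90)&(abs(Q[...,1])<60)&(Q[...,2]>140)&(Q[...,2]<180);print('lip',np.percentile(Q[k],[0,50,100],axis=0).round())
k=ok&(Q[...,1]<-120)&(Q[...,1]>-165)&(Q[...,0]<20)&(Q[...,2]>92)&(Q[...,2]<106);print('btn side',k.sum(),Q[k].mean(0).round(1),np.percentile(Q[k],[5,95],axis=0).round())
p=shot('top','t14.png')
K=np.array(p['intrinsics']);r=np.array(p['rotation']);Rm=R.from_rotvec(r).as_matrix() if r.shape!=(3,3) else r
d=Rm@np.linalg.inv(K)@np.array([455.3,196.5,1]);o=np.array(p['position']);P=o+d*(.098-o[2])/d[2];print('btn',P.round(4),((P-U0)@R.from_euler('z',UY).as_matrix()*1000).round(1))
for n in('top','side'):
    q=shot(n)
    for o_ in nets.search_frame('start_button_top',q): g=w(q,o_['xyz']);print(n,round(o_['conf'],2),g.round(4),((g-U0)@R.from_euler('z',UY).as_matrix()*1000).round(1))
E
```

```text
roof plane slope [-1.700000e-03 -3.200000e-03  1.374719e+02] 674
lip [[-76. -44. 144.]
 [-70.  11. 154.]
 [-61.  49. 159.]]
btn side 4 [ -39.5 -145.1   95.5] [[ -42. -151.   93.]
 [ -36. -141.   98.]]
btn [ 0.4209 -0.373   0.098 ] [ -30.7 -139.2   98. ]
side 0.74 [ 0.4455 -0.1876  0.1323] [-24.3  47.8 132.3]
side 0.6 [ 0.5931 -0.0099  0.0148] [105.2 239.   14.8]
```

Call:
{"op": "jog_arm", "data": {"turn": [[0,0,0],[0,-0.145,0],[0,-0.145,0],[0,-0.145,0],[0,-0.145,0]], "slide": [[0,-20,0],[0,-25,0],[0,0,0],[0,0,0],[0,0,0]], "grip": [0,0,0,0,0]}}

```text
time: 56.2
tool_pos: [0.4692, -0.2376, 0.2513]
tcp_rot: [-0.484, 1.948, -1.949]
wrist_force: [0.1, -0.2, -0.2]
width: -0.0
```

Call:
{"op": "jog_arm", "data": {"turn": [[0,-0.145,0],[0,-0.145,0],[0,-0.145,0],[0,-0.145,0],[0,-0.145,0]], "slide": [[0,0,0],[0,0,0],[0,0,0],[0,0,0],[0,0,0]], "grip": [0,0,0,0,0]}}

```text
time: 56.7
tool_pos: [0.469, -0.2375, 0.2508]
tcp_rot: [-1.018, 1.468, -1.468]
wrist_force: [0.6, -0.9, -0.6]
width: -0.003
```

Call:
{"op": "jog_arm", "data": {"turn": [[0,-0.145,0],[0,-0.121,0],[0,0,0]], "slide": [[0,0,0],[0,0,0],[0,0,0]], "grip": [0,0,0]}}

```text
time: 57.0
tool_pos: [0.469, -0.2375, 0.2508]
tcp_rot: [-1.161, 1.281, -1.281]
wrist_force: [-0.1, -0.8, 0.0]
width: 0.001
```

```bash
python3 - <<'E'
from h import *
plan([U(-32,-141,245),U(-32,-141,130)],-95.6)
E
```

```text
t 57.0 tcp [ 0.469  -0.2375  0.2508] psi -95.59 F [-0.1 -0.8  0. ] w 0.001 q [-0.52 -0.02  1.92  0.    1.25 -0.42]
turn rotvec in tool [-0.0001  0.0003  0.    ]
slide [141.4   5.8 -35.9] n 3.0
slide [  0. 115.   0.] n 3.0
```

Call:
{"op": "jog_arm", "data": {"turn": [[0,0,0],[0,0,0],[0,0,0],[0,0,0],[0,0,0]], "slide": [[25,0,-6],[40,0,-10],[40,0,-10],[25,0,-7],[11,0,-3]], "grip": [0,0,0,0,0]}}

```text
time: 57.5
tool_pos: [0.4182, -0.3763, 0.2507]
tcp_rot: [-1.159, 1.284, -1.285]
wrist_force: [0.4, 0.4, -0.6]
width: -0.002
```

Call:
{"op": "jog_arm", "data": {"turn": [[0,0,0],[0,0,0],[0,0,0],[0,0,0],[0,0,0]], "slide": [[0,25,0],[0,40,0],[0,30,0],[0,15,0],[0,0,0]], "grip": [0,0,0,0,0]}}

```text
time: 58.0
tool_pos: [0.4178, -0.3723, 0.1381]
tcp_rot: [-1.161, 1.286, -1.276]
wrist_force: [0.4, -1.0, 0.9]
width: 0.002
```

Call:
{"op": "jog_arm", "data": {"turn": [[0,0,0],[0,0,0],[0,0,0]], "slide": [[0,0,0],[0,0,0],[0,0,0]], "grip": [0,0,0]}}

```text
time: 58.3
tool_pos: [0.4201, -0.3752, 0.1429]
tcp_rot: [-1.161, 1.278, -1.284]
wrist_force: [0.9, -0.2, 0.4]
width: -0.001
```

```bash
python3 - <<'E'
from h import *
plan([U(-32,-141,125),U(-32,-141,109)],-95.6)
p=shot('side');a=p['img'][100:200,350:450,::-1]; cv2.imwrite('pics/z33.png',cv2.resize(a,None,fx=6,fy=6,interpolation=cv2.INTER_CUBIC))
p=shot('top');a=p['img'][150:250,380:500,::-1]; cv2.imwrite('pics/z34.png',cv2.resize(a,None,fx=5,fy=5,interpolation=cv2.INTER_CUBIC))
E
```

```text
t 58.3 tcp [ 0.4201 -0.3752  0.1429] psi -95.62 F [ 0.9 -0.2  0.4] w -0.001 q [-0.77  0.14  1.95  0.    1.04 -0.68]
turn rotvec in tool [-0.0029 -0.0003  0.0023]
slide [-0.4 17.9 -0.8] n 1.0
slide [ 0. 16.  0.] n 1.0
```

View pics/z33.png

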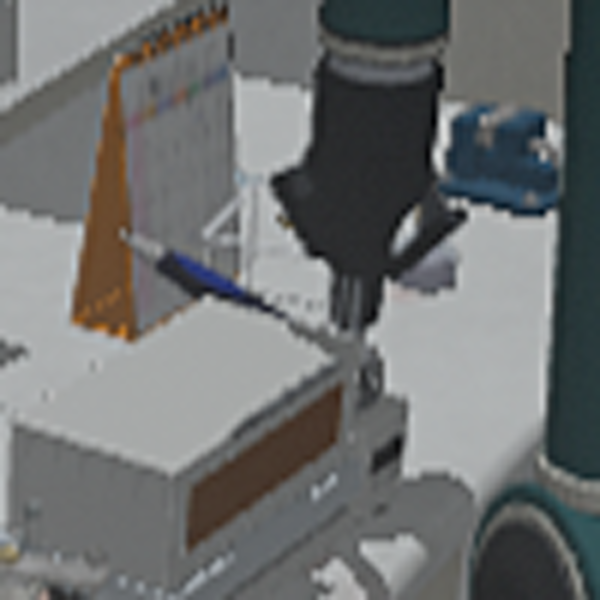

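View pics/z34.png

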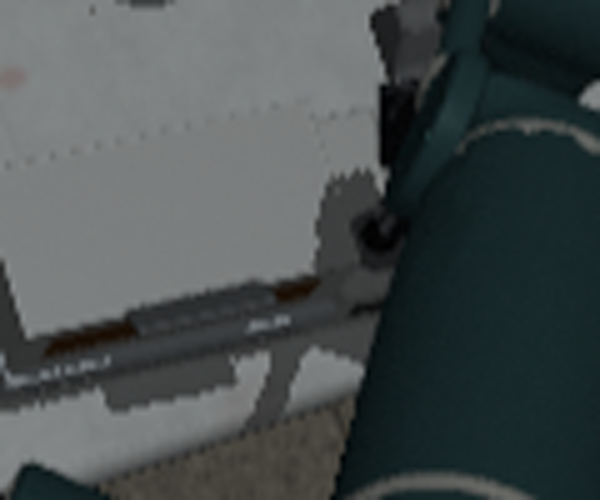

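Call:
{"op": "jog_arm", "data": {"turn": [[0,0,0],[0,0,0],[0,0,0],[0,0,0],[0,0,0]], "slide": [[0,8,-1],[0,8,0],[0,6,0],[0,3,0],[0,0,0]], "grip": [0,0,0,0,0]}}

```text
time: 58.9
tool_pos: [0.4174, -0.3737, 0.1148]
tcp_rot: [-1.161, 1.283, -1.279]
wrist_force: [-0.6, 1.3, 1.5]
width: 0.0
```

Call:
{"op": "jog_arm", "data": {"turn": [[0,0,0],[0,0,0],[0,0,0],[0,0,0]], "slide": [[0,3,0],[0,2,0],[0,2,0],[0,0,0]], "grip": [0,0,0,0]}}

```text
time: 59.3
tool_pos: [0.4181, -0.3743, 0.1091]
tcp_rot: [-1.161, 1.281, -1.281]
wrist_force: [-3.1, 0.9, 4.1]
width: 0.003
```

Call:
{"op": "jog_arm", "data": {"turn": [[0,0,0],[0,0,0],[0,0,0],[0,0,0]], "slide": [[0,1,0],[0,1,0],[0,1,0],[0,0,0]], "grip": [0,0,0,0]}}

```text
time: 59.7
tool_pos: [0.4182, -0.3744, 0.1088]
tcp_rot: [-1.161, 1.28, -1.281]
wrist_force: [-6.1, 4.7, 18.1]
width: -0.001
```

Bottomed out: force rose to 18 N with no further travel. I'll lift clear now.

Call:
{"op": "jog_arm", "data": {"turn": [[0,0,0],[0,0,0],[0,0,0],[0,0,0],[0,0,0]], "slide": [[0,-8,0],[0,-20,0],[0,-40,0],[0,-45,0],[0,-40,0]], "grip": [0,0,0,0,0]}}

```text
time: 60.2
tool_pos: [0.418, -0.3742, 0.2603]
tcp_rot: [-1.161, 1.28, -1.282]
wrist_force: [-0.1, -0.2, 0.0]
width: 0.003
```

Call:
{"op": "jog_arm", "data": {"turn": [[0,0,0],[0,0,0],[0,0,0],[0,0,0],[0,0,0]], "slide": [[25,0,-5],[40,0,-8],[40,0,-8],[40,0,-8],[20,0,0]], "grip": [0,0,0,0,0]}}

```text
time: 60.7
tool_pos: [0.3714, -0.5385, 0.2582]
tcp_rot: [-1.161, 1.282, -1.283]
wrist_force: [0.3, 0.5, 0.1]
width: -0.003
```

```bash
python3 - <<'E'
from h import *
plan([])
p=shot('side','s20.png');c=cloud(p);ok=p['depth']>0
for y in(-36,36): print(tops(c,ok,B(0,y,0),.084,.11))
Q=((c-U0)@R.from_euler('z',UY).as_matrix())*1000
k=ok&(abs(Q[...,0])<50)&(abs(Q[...,1])<100)&(Q[...,2]>125)&(Q[...,2]<150); A=Q[k]
X=np.c_[A[:,0],A[:,1],np.ones(len(A))]; print('roof',np.linalg.lstsq(X,A[:,2],rcond=None)[0].round(4))
for t in('stone_model','pink_model','plaster_spatula','fresh_a'):
    print(t,[(w(p,o['xyz']).round(3).tolist(),round(o['conf'],2)) for o in nets.search_frame(t,p)])
shot('top','t20.png')
E
```

```text
t 60.7 tcp [ 0.3714 -0.5385  0.2582] psi -95.74 F [0.3 0.5 0.1] w -0.003 q [-1.    0.22  1.64 -0.    1.28 -0.9 ]
(31, array([0.5046, 0.3282, 0.0909]), np.float64(0.0978))
(31, array([0.4491, 0.3713, 0.0912]), np.float64(0.0987))
roof [ 6.70000e-03 -8.00000e-04  1.37639e+02]
stone_model [([0.594, -0.011, 0.013], 0.66), ([0.635, 0.136, 0.013], 0.4)]
pink_model [([0.636, 0.138, 0.018], 0.64)]
plaster_spatula [([0.428, 0.519, 0.01], 0.75)]
fresh_a [([0.444, -0.193, 0.135], 0.62)]
```

View pics/s20.png

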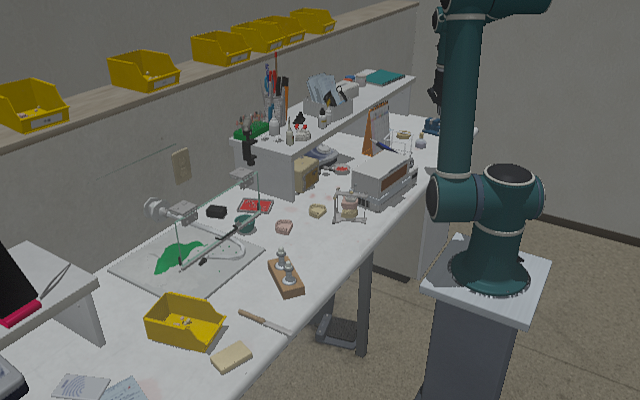

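View pics/t20.png

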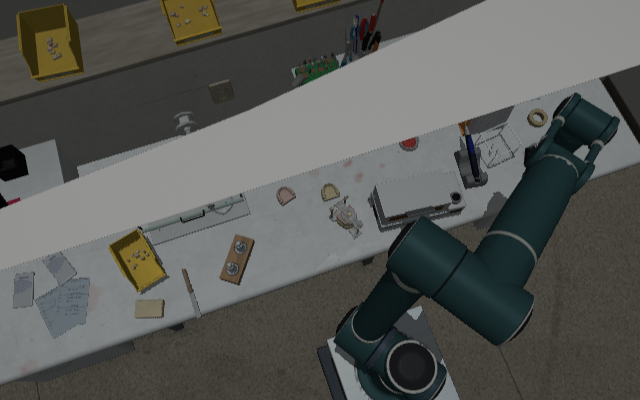

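The hood is shut (side px 385,175), both cured holders stand in the block (px 285,270), the bench has no holders left on it, and the models and spatula haven't moved. I'll hand it in.

```bash
python3 -c "
from workcell import bot
print(bot.finish_job())"
```

```text
the job is handed in; nothing more can be done
None
```

The changeover is done and handed in at about 61 s of the 210 s allowed. finish_job gave no verdict.

- **Opening the hood:** The first push slid over the lip and the hood stayed shut. A second push with the fingertips set lower opened it fully.
- **Cured holders:** I found two and stood both upright in the die block. Their tops measured 98–99 mm, against 96 mm expected.
- **Uncured holders:** There were three, and all now stand in the unit's bores. Each seated within about 1 mm of the height expected for fully home, and I felt the contact each time.
- **Closing the hood:** I pushed the lip from behind and the hood snapped shut. Its roof measured flat at 137 mm, and the lip is back where it started.
- **Start button:** I pressed it to its stop. The tool moved about 6 mm after touching it, then the force rose to 18 N with no further travel. The button's own travel can't be read directly, so this is inferred.
- **Left alone:** In the last pictures the two stone models and the spatula are where they were, within a few millimetres of measurement error, and the arm is clear of everything.

One reading never matched. The gripper showed about 25 mm of opening on the 16 mm waists for every holder. All the grips held, so I left it.

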